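# Shut and screw down the fence energiser's battery cover

### The arm

A 6-joint arm with a two-finger parallel gripper is mounted at the origin on the work surface. World frame = base frame: x ahead of the robot, y to its left, z up, the work surface at z = 0. Lengths are in m, angles in rad, forces in N, time in s.
With the tool pointing down it reaches from about 0.35 to 0.775 m from the base axis. Payload 7.3 kg.
Tool frame: the origin (TCP) lies midway between the tips of the shut fingers; the grasp point (between the pads) lies 19 mm behind it (robot.grasp_offset is the z of the grasp point in the tool frame, in m); z points along the fingers, y is the direction in which the jaws open and shut (so a half turn about z gives the same grasp; the last joint's range is limited). The gripper opens to 92 mm and grips with 3 to 60 N. Pads are 19 mm wide; open, the fingers measure 130 mm over their backs; the gripper's body (75 mm by 190 mm) begins 47 mm behind the grasp point.
Start: joints at [1.033, 0.342, 1.524, -0, 1.275, -0.146], TCP at [0.2, 0.485, 0.227] pointing down, gripper open.
Joint ranges: [-2.53, 2.53], [-0.77, 2.02], [0.04, 2.7], [-1, 4.14], [0.28, 2.66], [-3.11, 3.11]. Speed limits (rad/s): [2.57, 2.57, 3.14, 3.14, 3.14, 3.14].

### API

Orientations are given as [roll, pitch, yaw] about the fixed x, y, z axes, in that order (R = Rz(yaw) Ry(pitch) Rx(roll)).
In Python, from cell import observe, imaging, workorder, robot gives the robot as it stands. The module is installed in compiled form; this text tells all that it offers.
- The arm moves only by the tool send_rows, never from a script. Its argument "series" is a list of rows, each a list of 7 numbers: the shift along the tool's x, y, z in m, then the turn, a rotation vector about the tool's x, y, z in rad, then the closure, from 0 (fully open) to 1 (shut). A call has 1 to 5 rows; each row shifts and turns the commanded pose from where the row before left it, along the tool's axes as they then stand; what a row does not reach is not made up. A row lasts 1/12 s, in which the tool goes at most 41.7 mm and 7.16 degrees, less where a joint would pass 70% of its speed; a pose out of reach is approached as far as the arm can. A call is refused whole if a number of a shift passes 0.0417 or a number of a turn 0.125, either way. A call with a gripper value outside its range is refused whole. The fingers move at their own pace and stop on an object; "newtons" is the grip in N (left out, the last holds). Time passes only in rows, so rows that do not move let the fingers close. It gives the time, the measured TCP pose, the force and the opening at its end, in the units of the state.
- observe(): the state, without advancing time (a new reading comes with each control period).
- imaging.read_camera(name): name is "scene" or "top" or "wrist"; returns a dict with "color" (384x512x3 uint8, red, green, blue), "range_z" (384x512 float32, m along the optical axis (not along the pixel's ray), 0 where there is no reading), "vfov" (degrees; the focal length in pixels is half the picture's height over the tangent of half this angle, whatever the lens; pixels are square), "cx", "cy" (the principal point, pixels), "T" (4x4, takes a point from camera to world coordinates). Camera axes: x right, y down, z forward; pixel columns grow to the right and rows downward; lengths in m; the calibration is good to about 2 mm. The wrist camera is an equidistant fisheye: a pixel r from the principal point sees the ray r / f radians off the axis. A picture is of the moment at which its call begins.
- workorder.hand_in(): hands the job in, once; it reports no verdict.
The state is a dict: "time": time; "qpos": joint angles; "qvel": joint speeds; "joint_efforts": joint torques, N m; "tool_pos": TCP position; "tool_rot": TCP orientation; "contact_force": force on the tool from outside, world axes, zero at the start; "torque": the same for the moment, N m; "opening": finger opening in m.
Only numpy, scipy, OpenCV 4.12 (cv2) and the standard library are available. Lean on these libraries where they do the work, as an engineer would, in place of code of your own. Each camera call takes 0.05 s, during which the arm holds its last target.

### The job

The batteries of the fence energiser have just been changed. Swing its battery cover flat shut, take the flat-blade screwdriver out of the tool rack and, keeping its bit pushed home in the slot, turn the cover screw clockwise as far as it goes so that the cover is locked; then put the screwdriver back upright in a hole of the rack. Turn the screw with the screwdriver and not with the fingers, leave the toggle switch off, and leave the bradawl and the other things on the ledge where they are.

Things in the scene. Friction and masses are not known exactly. Their poses are not given: they have to be found in the camera images.
- energiser: Grey plastic fence energiser, fixed: a case 240 mm wide (y), 160 mm deep (x), 50 mm high at its front (-x) edge and 142 mm at the back, its whole top face sloping 30 degrees down to the front. Origin: centre of its underside; z up. The battery cover lies on the slope over y = -10 to 110 mm; the toggle switch stands at y = -65 mm, two terminals 20 mm high by the back edge at y = -95 and -40 mm.
- cover (a joint): Angle (rad) of the battery cover, a grey plate 120 mm wide, 124 mm long down the slope and 6 mm thick, hinged along its upper (back) edge. 0 = shut, lying flat on the sloping face; grows up to 1.0 as its lower edge lifts. A stiff hinge keeps it where it is left; about 1 N near the free edge moves it. Starts open at 0.45 to 0.8.
- cover_hinge (a point): Point on the cover's hinge line, at the middle of the cover's width, in the plane of the cover's underside. Its axes turn with the cover: y along the hinge line, -x from the hinge towards the free edge, z out of the cover's outer face. When the cover is shut, z is 30 degrees from vertical, leaning to the front.
- cover_press (a point): Point on the cover's outer face near its free edge, 110 mm from the hinge line and 40 mm to the +y side of the screw: a clear place to push the cover shut. Axes as cover_hinge.
- screw: Steel quarter-turn screw captive in the cover, mid-width, 104 mm from the hinge line, 20 mm from the free edge. Round flat head 22 mm across, 7 mm thick, a straight slot right across, 4 mm wide (6 mm at the chamfered mouth), 4 mm deep. Origin: centre of the head's top, at the slot's mouth; x along the slot, z out along its axis, square to the cover. About 0.1 N m turns it; pushing alone does not.
- screw_turn (a joint): Clockwise turn of the screw (rad; seen from outside, so negative about its z). 0 = open, slot parallel to the hinge line, head top 18 mm over the cover's underside; 1.57 = locked at its stop, slot up the slope, head drawn in by 5 mm (evenly, 3.2 mm per rad), a tongue inside holding the cover. Needs 5 to 10 N of push while it turns, or the cover rides up and the tongue jams. Starts at 0.1 to 0.35.
- driver_grip (a point): Flat-blade screwdriver, 183 mm long, 0.13 kg, hanging upright in a rack hole, handle up. This point: centre of its handle, a black flat-sided bar 88 mm long (44 mm above and below this point), 24 mm thick (y), 34 mm wide (x), with rounded edges (the bradawl's handle is round). z points up along the axis from tip to handle, x along the width of the blade.
- driver_tip (a point): Middle of the tip edge of the screwdriver's blade, 139 mm below driver_grip along the axis; same axes. Blade 14 mm wide (x), 2.4 mm thick (y), 16 mm long; above it a round shank 9 mm thick up to the handle, which begins 95 mm from the tip.
- rack: Tool rack of folded galvanised sheet, fixed: a level plate 70 mm deep (x), 260 mm wide (y), 4 mm thick, its top 105 mm above the ledge, on a leg at each end. Origin: under its centre, on the ledge. Three round 20 mm holes along y, 75 mm apart, one free. A tool hangs through its hole, the bottom of its handle resting on the plate and its tip 10 mm above the ledge.
- rack_hole0 (a point): Centre of the rack's hole at y = -75 mm, at the top of the plate; axes as the rack, z up.
- rack_hole1 (a point): Centre of the rack's middle hole, at the top of the plate; axes as the rack.
- rack_hole2 (a point): Centre of the rack's hole at y = +75 mm, at the top of the plate; axes as the rack.
- awl_grip (a point): Bystander: bradawl hanging in another hole of the rack, with a round black handle 34 mm across at its thickest and 84 mm long; point on its axis about half-way up the handle.
- toggle (a joint): Toggle switch on the energiser's sloping face, a steel bat lever 25 mm long, on a collar 9 mm high: 0 = off, leaning down the slope, 0.6 = on. Starts off.
- bolt: Bystander: rusted steel axle bolt lying on the ledge, 163 mm long, 16 mm thick, hexagon head and nut about 31 mm across. Origin on the ledge under its middle, x along it.
- insulator: Bystander: cream ceramic fence insulator, a waisted bobbin 48 mm across and 52 mm high, standing. Origin: centre of its underside.
- emitter: Bystander: blue plastic drip emitter, a disc 30 mm across and 19 mm high with a barb each side, 66 mm over all (x). Origin: centre of its underside.
- latch: Bystander: galvanised gate latch lying on its back plate, 110 by 48 mm (x by y), 22 mm high, its bolt 125 mm long along x. Origin: centre of its underside.
Not all that is in view belongs to the job. Leave any green or orange look-alike of the part that bears driver_grip alone.

How it is judged:
By the outcome, as a careful person would: the job done as asked, in the order asked, and still so for the second after the job is handed in, with the robot touching nothing.
It also fails if it takes over 72 s, if anything falls off the work surface, if the arm or the gripper's body presses on something with over 40 N, if the wrist force passes 120 N, or if a joint passes its speed limit or range.

## Working session

There is one attempt and no reset: what is moved stays moved. The work goes in short steps, Python scripts to look and compute and a tool call to move; the robot and the scene stay as the last step left them, time stands still between calls to the robot, and variables do not carry over. Pictures are saved under pics/ and viewed, and the job is handed in when it is done.

Besides the shell and the picture viewer there is one more tool, called after "Call:" as name(argument=value, ...) on one line, values as JSON. send_rows: Moves the arm, as the interface text tells. Its arguments: {"type":"object","properties":{"series":{"type":"array","items":{"type":"array","items":{"type":"number"}}},"newtons":{"type":"number"}},"required":["series"]}

```bash
mkdir -p pics
cat > h.py <<'E'
import numpy as np, cv2
from cell import observe, imaging, workorder, robot
from scipy.spatial.transform import Rotation as R
def snap(n,fn,crop=None,s=1):
    d=imaging.read_camera(n); im=d['color'][...,::-1]
    np.savez('last_'+n+'.npz',**{k:v for k,v in d.items()})
    if crop: im=im[crop[1]:crop[3],crop[0]:crop[2]]
    im=cv2.resize(np.ascontiguousarray(im),None,fx=s,fy=s,interpolation=cv2.INTER_CUBIC)
    cv2.imwrite('pics/'+fn,im); return d
def load(n): return np.load('last_'+n+'.npz')
def crop(n,fn,c,s):
    im=load(n)['color'][...,::-1][c[1]:c[3],c[0]:c[2]]
    cv2.imwrite('pics/'+fn,cv2.resize(np.ascontiguousarray(im),None,fx=s,fy=s,interpolation=cv2.INTER_CUBIC))
def px(d,u,v,z=None):
    f=d['color'].shape[0]/2/np.tan(np.radians(float(d['vfov']))/2)
    if z is None: z=d['range_z'][int(round(v)),int(round(u))]
    p=np.array([(u-d['cx'])/f*z,(v-d['cy'])/f*z,z,1]); return (d['T']@p)[:3]
def cloud(d):
    f=384/2/np.tan(np.radians(float(d['vfov']))/2)
    v,u=np.mgrid[0:384,0:512]; z=d['range_z']
    P=np.stack([(u-d['cx'])/f*z,(v-d['cy'])/f*z,z,np.ones_like(z)],-1)@d['T'].T
    return P[...,:3]
def proj(d,p):
    f=384/2/np.tan(np.radians(float(d['vfov']))/2)
    q=np.linalg.inv(d['T'])@np.append(p,1); return q[0]/q[2]*f+d['cx'],q[1]/q[2]*f+d['cy']
E
python3 - <<'E'
from h import *
print(observe(), robot.grasp_offset)
for n in ['scene','top','wrist']:
    d=snap(n,n+'0.png',s=1.5); print(n,d['vfov'],d['T'].round(3).tolist())
E
```

```text
{'time': 0.0, 'qpos': array([ 1.03303553e+00,  3.42740739e-01,  1.52500133e+00, -6.83690329e-06,
        1.27538063e+00, -1.46002872e-01]), 'qvel': array([-0.00087515, -0.0002296 ,  0.00102519,  0.00062101, -0.00012407,
       -0.00024187]), 'joint_efforts': array([-1.45113434e-03, -4.31243384e+01, -2.44214219e+01,  7.14876596e-02,
        5.58739551e-02, -1.36021331e-04]), 'tool_pos': array([0.20023059, 0.48489003, 0.22604108]), 'tool_rot': array([-3.14007793e+00, -2.16130263e-04,  2.74983656e+00]), 'contact_force': array([-0.507303  , -0.1398057 , -0.61768762]), 'torque': array([ 0.00535507, -0.06339146, -0.00050959]), 'opening': 0.09208889625343979} -0.0188
scene 42.87111398843271 [[0.094, 0.851, -0.516, 1.228], [0.996, -0.085, 0.041, -0.066], [-0.009, -0.518, -0.856, 1.209], [0.0, 0.0, 0.0, 1.0]]
top 53.301917520190244 [[0.008, -0.987, 0.162, 0.449], [-1.0, -0.007, 0.005, 0.009], [-0.004, -0.162, -0.987, 0.903], [0.0, 0.0, 0.0, 1.0]]
wrist 65.70646984690485 [[0.383, 0.89, 0.249, 0.133], [0.924, -0.368, -0.105, 0.512], [-0.001, 0.27, -0.963, 0.384], [0.0, 0.0, 0.0, 1.0]]
```

View pics/scene0.png

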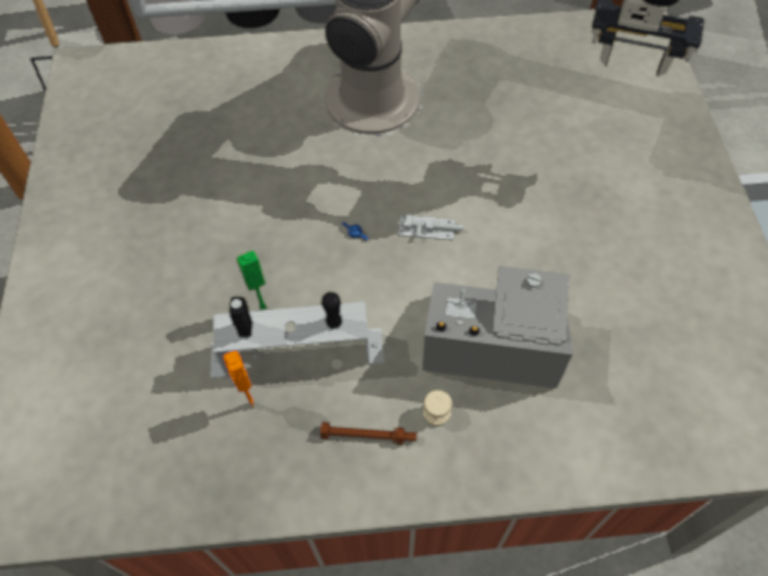

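View pics/top0.png

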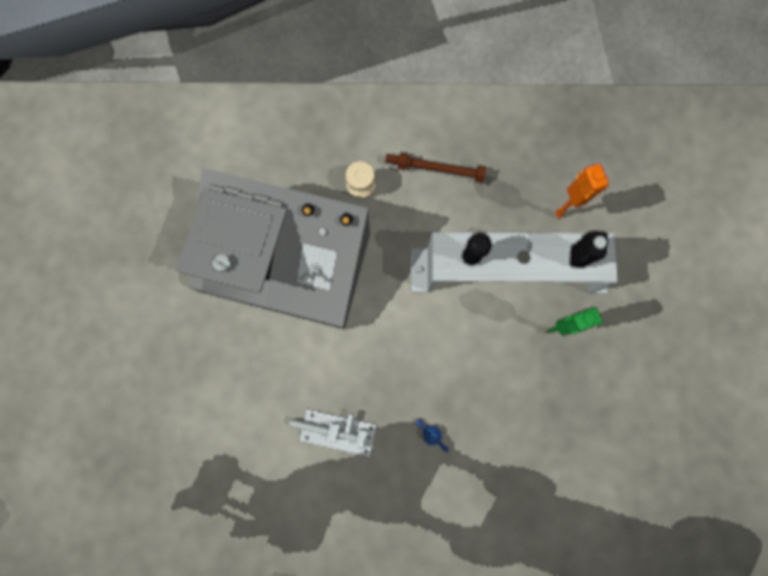

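View pics/wrist0.png

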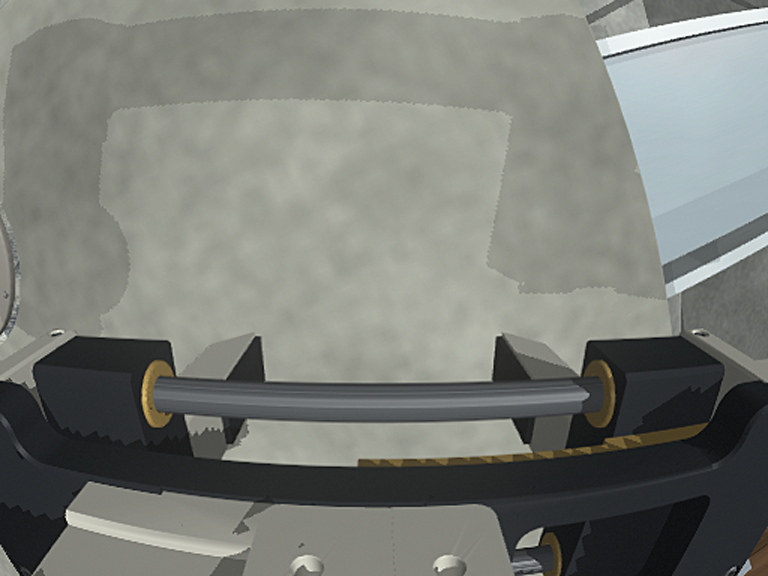

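Candidates (full-res top px): black tool A (318,165), black tool B (393,165), and the orange (393,123) and green (385,214) look-alikes. I'll check the two black ones close up.

Run:
```python
from h import *
crop('top','c1.png',(270,100,430,230),5)
crop('scene','c2.png',(130,150,260,280),5)
crop('top','c3.png',(110,100,250,230),5)
crop('scene','c4.png',(270,165,390,265),6)
```

```text
(no output)
```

View pics/c1.png

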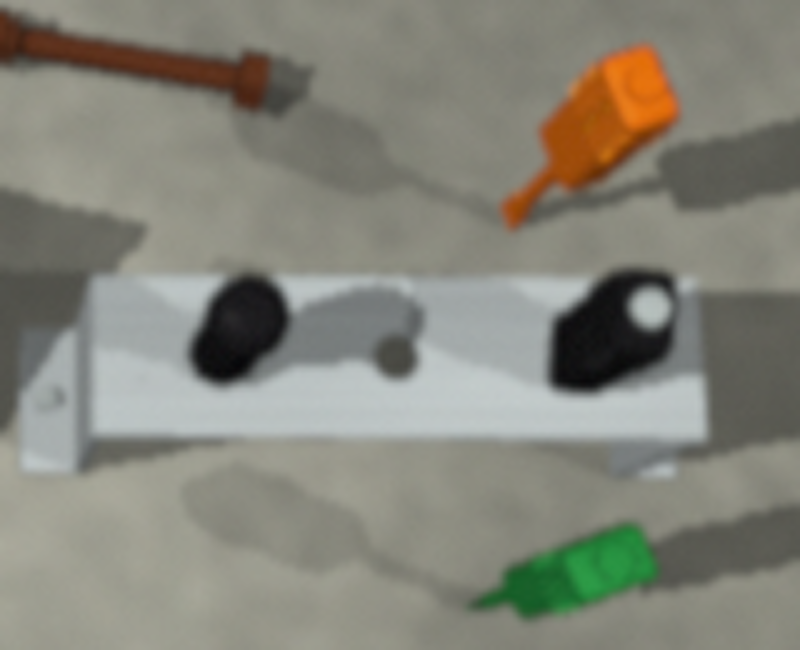

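View pics/c2.png

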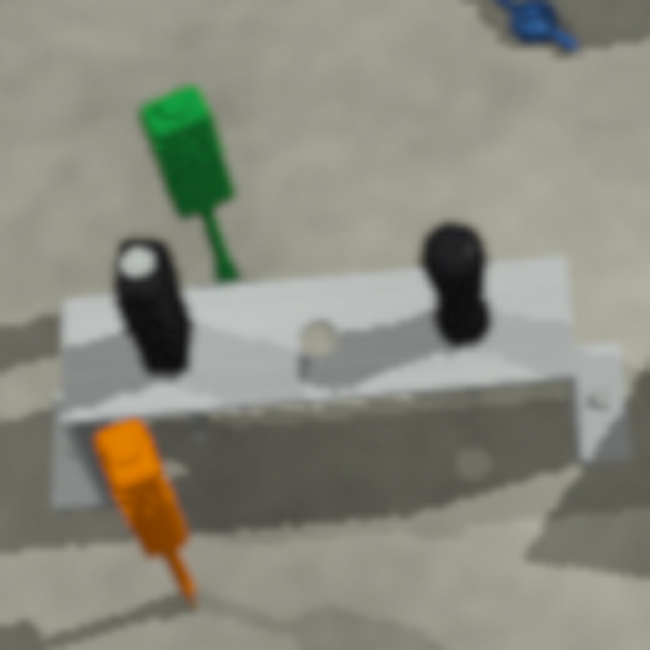

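View pics/c3.png

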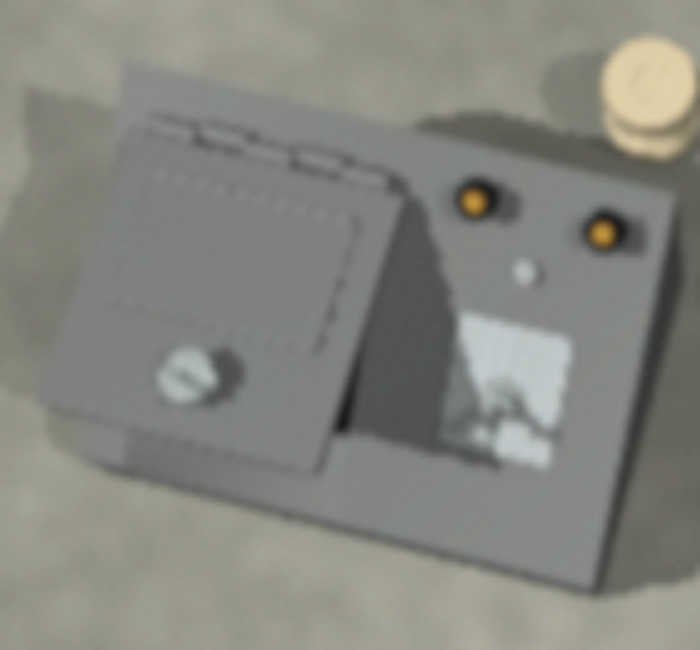

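View pics/c4.png

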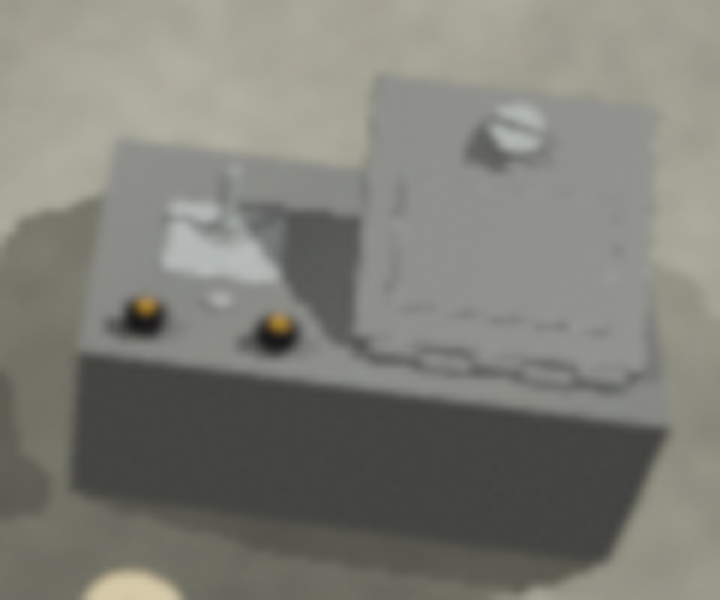

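Tool B (top 393,165) has a flat-sided black bar with a light butt, so it is the screwdriver. Tool A (318,165) is round and waisted, so it is the bradawl. The middle hole is free (348,171). Next I'll measure.

Run:
```python
from h import *
d=load('top'); P=cloud(d); s=load('scene'); Ps=cloud(s)
np.set_printoptions(precision=4,suppress=True)
def c1(x,y): return px(d,270+x/5,100+y/5)
# rack plate pixels
print('z ledge',[P[v,u,2] for v,u in [(270,200),(250,400),(60,250)]],[Ps[v,u,2] for v,u in [(270,100),(120,200),(300,400)]])
# rack plate
for nm,Q in (('top',P),('sc',Ps)):
    m=(abs(Q[...,2]-0.105)<0.006)&(Q[...,0]>0.45)&(Q[...,0]<0.75)&(Q[...,1]>-0.4)&(Q[...,1]<0.12)
    m=cv2.erode(m.astype(np.uint8),np.ones((3,3)))>0
    q=Q[m]; r=cv2.minAreaRect(q[:,:2].astype(np.float32)); print(nm,len(q),r,'z',np.median(q[:,2]))
# driver handle cloud
for nm,Q in (('top',P),('sc',Ps)):
    m=(Q[...,2]>0.12)&(Q[...,0]>0.45)&(Q[...,0]<0.70)&(Q[...,1]>-0.4)&(Q[...,1]<0.12)
    n,l,st,ce=cv2.connectedComponentsWithStats(m.astype(np.uint8))
    for i in range(1,n):
        if st[i,4]>20:
            q=Q[l==i]; print(nm,ce[i],st[i,4],q.min(0),q.max(0), 'col',(d if nm=='top' else s)['color'][l==i].mean(0))
# energiser, plane fits
Pw=P
def fit(pts):
    c=pts.mean(0); u,sv,vt=np.linalg.svd(pts-c); n=vt[2]; n*=np.sign(n[2]); return c,n,sv[2]/np.sqrt(len(pts))
def region(Q,x0,y0,x1,y1): return Q[y0:y1,x0:x1].reshape(-1,3)
# top px: cover region c3 crop (110,100) scale5
c,n,e=fit(region(P,110+150//5,100+170//5,110+320//5,100+320//5)); print('cover',c,n,e,'tilt',np.degrees(np.arccos(n[2])))
c,n,e=fit(region(P,110+460//5,100+480//5,110+580//5,100+560//5)); print('slope',c,n,e,'tilt',np.degrees(np.arccos(n[2])), 'az',np.degrees(np.arctan2(n[1],n[0])))
c3=lambda x,y: px(d,110+x/5,100+y/5)
for k,p in dict(fr=(590,575),fl=(105,455),br=(665,205),bl=(130,75),screw=(187,375),covFR=(316,465),covFL=(48,400),hingeR=(395,195),hingeL=(150,130)).items(): print(k,c3(*p))
c4=lambda x,y: px(s,270+x/6,165+y/6)
for k,p in dict(screw=(518,130),covFR=(383,84),covFL=(648,112),hR=(362,340),hL=(640,375),br=(90,345),bl=(658,420)).items(): print('s',k,c4(*p))
print('hole mid', px(d,270+395/5,100+357/5,), px(s,130+318/5,150+338/5))
```

```text
z ledge [np.float64(-0.0007736306820127492), np.float64(-0.002645916940825055), np.float64(-0.000980291728054139)] [np.float64(-0.0011955706635817798), np.float64(-0.0037419476418216746), np.float64(-0.002013950212277793)]
top 2740 ((0.6262707710266113, -0.09968747198581696), (0.06664718687534332, 0.4319639205932617), 0.38820821046829224) z 0.10365123741278276
sc 1612 ((0.6279929876327515, -0.10144560039043427), (0.4314364790916443, 0.06820505112409592), 89.81185913085938) z 0.10464991259919021
top [223.9077 143.5103] 780 [0.6486 0.0347 0.12  ] [0.7    0.1199 0.1481] col [118.8449 118.9436 114.1269]
top [392.9197 165.1627] 461 [ 0.609  -0.2732  0.1202] [ 0.6445 -0.2478  0.1964] col [48.6941 50.1367 50.1605]
top [317.921 164.244] 291 [ 0.6108 -0.1265  0.1204] [ 0.6428 -0.0961  0.1903] col [35.3814 35.5464 36.7285]
top [387.1012 213.3452] 336 [ 0.5143 -0.2654  0.1202] [ 0.5469 -0.2278  0.1866] col [ 42.5565 122.6548  59.7321]
sc [166.0035 177.9255] 282 [ 0.5168 -0.2685  0.1202] [ 0.5496 -0.2299  0.1902] col [ 31.7766 108.9291  50.9397]
sc [220.4139 204.9918] 244 [ 0.6162 -0.1313  0.120
[... 303 characters left out ...]
[0.9269 0.1556 0.3414] 0.017540080059848622 tilt 70.037905584894
slope [0.559  0.1041 0.0672] [0.9923 0.0078 0.1237] 0.010182585743231764 tilt 82.89612773605688 az 0.44790433731153056
fr [0.5356 0.0729 0.0503]
fl [0.5883 0.2933 0.051 ]
br [0.6814 0.0384 0.1362]
bl [0.7367 0.2645 0.1353]
screw [0.6053 0.2296 0.1488]
covFR [0.5697 0.1771 0.1437]
covFL [0.5951 0.286  0.1462]
hingeR [0.6856 0.1512 0.1339]
hingeL [0.7131 0.2551 0.134 ]
s screw [0.6068 0.2305 0.1526]
s covFR [0.5737 0.1797 0.1448]
s covFL [0.599  0.2893 0.145 ]
s hR [0.6844 0.1541 0.1243]
s hL [0.7111 0.2654 0.1229]
s br [0.6814 0.0404 0.1357]
s bl [0.74   0.2629 0.1405]
hole mid [ 0.6487 -0.2133 -0.0011] [ 0.5742 -0.1981  0.0044]
```

```bash
cat >> h.py <<'E'
np.set_printoptions(precision=4,suppress=True)
def fit(pts,it=5):
    pts=pts[(pts[:,2]<0.3)]
    for _ in range(it):
        c=pts.mean(0); n=np.linalg.svd(np.cov((pts-c).T))[0][:,2]; n=n*np.sign(n[2])
        r=(pts-c)@n; pts=pts[abs(r)<max(0.002,2*np.std(r))]
    return c,n,np.std(r)
def poly(Q,pl):
    m=np.zeros(Q.shape[:2],np.uint8); cv2.fillPoly(m,[np.array(pl,np.int32)],1); return Q[m>0]
E
python3 - <<'E'
from h import *
d=load('top'); P=cloud(d); s=load('scene'); Ps=cloud(s)
t=lambda *a:[(110+x/5,100+y/5) for x,y in a]
u=lambda *a:[(270+x/6,165+y/6) for x,y in a]
for nm,q in (('cover t',poly(P,t((165,200),(340,240),(300,330),(110,290)))),('slope t',poly(P,t((460,490),(580,520),(570,560),(440,520)))),('slope t2',poly(P,t((590,330),(630,330),(590,520),(575,520)))),
  ('cover s',poly(Ps,u((410,180),(600,200),(610,310),(400,300)))),('slope s',poly(Ps,u((130,160),(210,170),(150,260),(110,260))))):
    c,n,e=fit(q); print(nm,len(q),c,n,e,'tilt',np.degrees(np.arccos(n[2])),'az',np.degrees(np.arctan2(n[1],n[0])))
# rack plate per camera, filtered by rotated bounds
for nm,Q in (('t',P),('s',Ps)):
    m=(abs(Q[...,2]-0.105)<0.004)&(Q[...,0]>0.45)&(Q[...,0]<0.70)&(Q[...,1]>-0.4)&(Q[...,1]<0.02)
    n,l,st,ce=cv2.connectedComponentsWithStats(m.astype(np.uint8)); i=1+np.argmax(st[1:,4]); q=Q[l==i]
    r=cv2.minAreaRect(q[:,:2].astype(np.float32)); print(nm,len(q),r, np.percentile(q[:,1],[0,1,99,100]))
# driver handle, cross-section
for nm,Q,D in (('t',P,d),('s',Ps,s)):
    m=(Q[...,2]>0.12)&(Q[...,0]>0.6)&(Q[...,0]<0.66)&(Q[...,1]>-0.3)&(Q[...,1]<-0.22)
    q=Q[m]; print(nm,len(q)); 
    tp=q[q[:,2]>0.185]; print('topface',len(tp),tp.mean(0),cv2.minAreaRect(tp[:,:2].astype(np.float32)),np.percentile(tp[:,2],[10,50,90]))
    print(cv2.minAreaRect(q[:,:2].astype(np.float32)))
    m=(Q[...,2]>0.12)&(Q[...,0]>0.6)&(Q[...,0]<0.66)&(Q[...,1]>-0.15)&(Q[...,1]<-0.08)
    q=Q[m]; print('awl',cv2.minAreaRect(q[:,:2].astype(np.float32)))
E
```

```text
cover t 789 [0.6531 0.2173 0.1404] [ 0.0845 -0.0201  0.9962] 0.0009895938390886592 tilt 4.982960089897922 az -13.36691396553891
slope t 231 [0.5576 0.1058 0.0592] [-0.494   0.1333  0.8592] 0.0009395405717916075 tilt 30.777226126960986 az 164.8989403468435
slope t2 254 [0.6017 0.0679 0.0894] [-0.4878  0.1167  0.8651] 0.0009340138720450547 tilt 30.10152480547266 az 166.54327998169313
cover s 692 [0.6558 0.2149 0.1412] [ 0.0735 -0.0248  0.997 ] 0.0017115033684410226 tilt 4.448016458389129 az -18.660336110769126
slope s 202 [0.5849 0.0814 0.079 ] [-0.4855  0.1301  0.8645] 0.0010135927966337908 tilt 30.17237224680453 az 164.9943683794995
t 3015 ((0.627323567867279, -0.18745678663253784), (0.26068803668022156, 0.07064254581928253), 89.91686248779297) [-0.3178 -0.3154 -0.0592 -0.0571]
s 1938 ((0.6274644136428833, -0.1896994411945343), (0.26038461923599243, 0.07359658181667328), 89.93350982666016) [-0.3199 -0.3174 -0.0614 -0.0595]
t 461
topface 213 [ 0.6258 -0.2602  0.1912] ((0.6272946000099182, -0.26091963052749634), (0.022778181359171867, 0.03455771878361702), 88.35709381103516) [0.1878 0.1913 0.1943]
((0.6270479559898376, -0.26141098141670227), (0.02568691223859787, 0.03507227078080177), 86.42173767089844)
awl ((0.6268053650856018, -0.11129295825958252), (0.032074976712465286, 0.03034662827849388), 0.7364634275436401)
s 315
topface 126 [ 0.63   -0.2637  0.1919] ((0.6281918287277222, -0.2643318474292755), (0.024771850556135178, 0.03495097532868385), 85.76521301269531) [0.1878 0.192  0.1957]
((0.6279781460762024, -0.26428303122520447), (0.02526458352804184, 0.03609227389097214), 84.34245300292969)
awl ((0.6308486461639404, -0.11519484966993332), (0.032545145601034164, 0.028213411569595337), 86.874267578125)
```

Top (c3) shows the cover tilted about 5° past level, so it is open about 0.61 rad. The rack is square to the world, with the driver at about (0.627, -0.262). Next I'll write a move planner and push the cover shut first.

```bash
cat >> h.py <<'E'
PSI=np.radians(-13.8); O=np.array([.636,.167,0])
def en(x,y,z): # energiser frame -> world
    c,s=np.cos(PSI),np.sin(PSI); return O+np.array([c*x-s*y,s*x+c*y,z])
def env(v): return en(*v)-O
def pose():
    o=observe(); return o['tool_pos'],R.from_euler('xyz',o['tool_rot'])
def plan(tp,tR,N=None,start=None):
    p,r=start if start else pose()
    W=(r.inv()*tR).as_rotvec(); Pl=r.inv().apply(tp-p)
    if N is None: N=int(np.ceil(max(np.abs(Pl).max()/.035,np.linalg.norm(W)/.12,1)))
    w=W/N; S=sum(R.from_rotvec(w*k).as_matrix() for k in range(N)); q=np.linalg.solve(S,Pl)
    print('N',N,'row',[round(float(x),4) for x in q]+[round(float(x),4) for x in w],'dist',np.linalg.norm(Pl).round(4),'rot',W.round(3))
    return N
def frame(x,z):
    z=z/np.linalg.norm(z); x=x-z*(x@z); x/=np.linalg.norm(x); return R.from_matrix(np.stack([x,np.cross(z,x),z],1))
TH=np.radians(30)
NS=env((-np.sin(TH),0,np.cos(TH))); DS=env((-np.cos(TH),0,-np.sin(TH))); EY=env((0,1,0))
E
python3 - <<'E'
from h import *
t=en(-.045,.09,.185); print(t)
plan(t,frame(DS,-NS))
E
```

```text
[0.6138 0.2651 0.185 ]
N 14 row [-0.0317, -0.0056, 0.0109, -0.0029, -0.0373, -0.0105] dist 0.4701 rot [-0.041 -0.523 -0.147]
```

Call:
send_rows(series=[[-0.031,-0.0055,0.0105,-0.003,-0.037,-0.0105,1],[-0.031,-0.0055,0.0105,-0.003,-0.037,-0.0105,1],[-0.031,-0.0055,0.0105,-0.003,-0.037,-0.0105,1],[-0.031,-0.0055,0.0105,-0.003,-0.037,-0.0105,1],[-0.031,-0.0055,0.0105,-0.003,-0.037,-0.0105,1]], newtons=20)

```text
time: 0.57
tool_pos: [0.3389, 0.4015, 0.1851]
tool_rot: [3.132, 0.187, 2.803]
contact_force: [0.1, 0.9, 0.9]
opening: 0.0624
```

Call:
send_rows(series=[[-0.031,-0.0055,0.0105,-0.003,-0.037,-0.0105,1],[-0.031,-0.0055,0.0105,-0.003,-0.037,-0.0105,1],[-0.031,-0.0055,0.0105,-0.003,-0.037,-0.0105,1],[-0.031,-0.0055,0.0105,-0.003,-0.037,-0.0105,1],[0,0,0,0,0,0,1]])

```text
time: 0.98
tool_pos: [0.4578, 0.3379, 0.1736]
tool_rot: [3.132, 0.336, 2.841]
contact_force: [0.2, -0.4, -0.4]
opening: 0.0299
```

Run:
```python
from h import *
print(observe()['tool_pos'],observe()['qpos'],observe()['contact_force'])
t=en(-.045,.09,.185); plan(t,frame(DS,-NS))
```

```text
[0.4578 0.3379 0.1736] [ 0.6482  0.3869  1.6681 -0.3394  0.9064 -0.4378] [ 0.1632 -0.4397 -0.3684]
N 5 row [-0.0321, -0.0056, 0.0115, -0.003, -0.0375, -0.011] dist 0.1725 rot [-0.015 -0.187 -0.055]
```

Call:
send_rows(series=[[-0.032,-0.0055,0.0115,-0.003,-0.0375,-0.011,1],[-0.032,-0.0055,0.0115,-0.003,-0.0375,-0.011,1],[-0.032,-0.0055,0.0115,-0.003,-0.0375,-0.011,1],[-0.032,-0.0055,0.0115,-0.003,-0.0375,-0.011,1],[-0.032,-0.0055,0.0115,-0.003,-0.0375,-0.011,1]])

```text
time: 1.4
tool_pos: [0.6113, 0.2679, 0.1846]
tool_rot: [3.14, 0.522, 2.903]
contact_force: [-0.1, 0.8, -0.6]
opening: 0.001
```

Run:
```python
from h import *
snap('wrist','w1.png',s=1.5)
print(observe()['tool_pos'],observe()['opening'])
p,r=pose()
for z in (.14,.11,.08,.075): plan(en(-.043,.09,z),frame(DS,-NS))
```

```text
[0.6157 0.2656 0.1856] 0.0003338630302223266
N 2 row [0.0114, -0.0005, 0.0198, 0.001, 0.0019, 0.0005] dist 0.0457 rot [0.002 0.004 0.001]
N 2 row [0.0189, -0.0005, 0.0327, 0.001, 0.0019, 0.0005] dist 0.0757 rot [0.002 0.004 0.001]
N 3 row [0.0176, -0.0003, 0.0305, 0.0006, 0.0013, 0.0003] dist 0.1057 rot [0.002 0.004 0.001]
N 3 row [0.0185, -0.0003, 0.0319, 0.0006, 0.0013, 0.0003] dist 0.1107 rot [0.002 0.004 0.001]
```

View pics/w1.png

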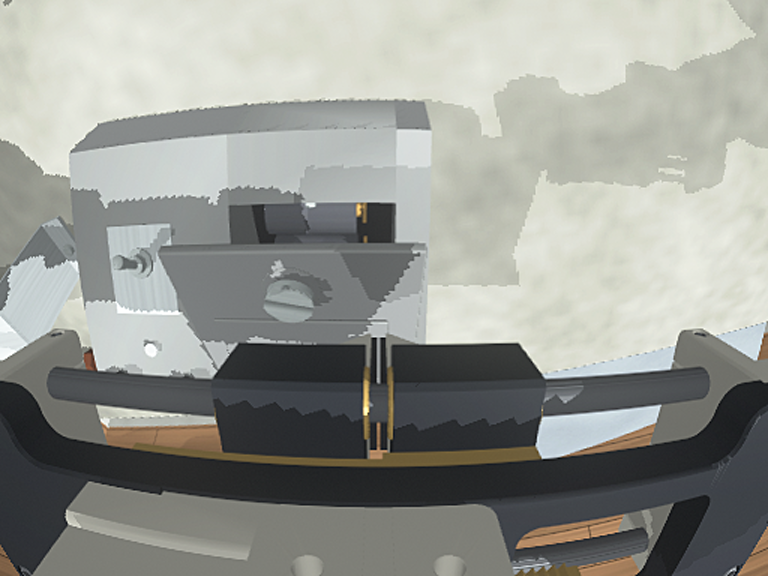

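Call:
send_rows(series=[[0.006,0,0.0104,0,0,0,1],[0.006,0,0.0104,0,0,0,1],[0.006,0,0.0104,0,0,0,1],[0.005,0,0.0087,0,0,0,1],[0.005,0,0.0087,0,0,0,1]])

```text
time: 1.87
tool_pos: [0.6092, 0.2691, 0.127]
tool_rot: [3.141, 0.52, 2.904]
contact_force: [0.1, 0.7, 0.4]
opening: 0.0004
```

Call:
send_rows(series=[[0.004,0,0.007,0,0,0,1],[0.004,0,0.007,0,0,0,1],[0.004,0,0.007,0,0,0,1],[0.004,0,0.007,0,0,0,1],[0.003,0,0.0052,0,0,0,1]])

```text
time: 2.28
tool_pos: [0.6105, 0.2686, 0.0897]
tool_rot: [3.14, 0.521, 2.902]
contact_force: [-0.1, -0.9, 0.7]
opening: 0.0007
```

Call:
send_rows(series=[[0,0,0.003,0,0,0,1],[0,0,0.002,0,0,0,1],[0,0,0.002,0,0,0,1],[0,0,0,0,0,0,1]])

```text
time: 2.62
tool_pos: [0.6143, 0.2677, 0.0845]
tool_rot: [3.139, 0.522, 2.902]
contact_force: [0.0, 0.1, -0.2]
opening: 0.0003
```

Run:
```python
from h import *
p=pose()[0]; c,s=np.cos(PSI),np.sin(PSI); q=p-O; print('en',c*q[0]+s*q[1],-s*q[0]+c*q[1],q[2], observe()['contact_force'])
snap('wrist','w2.png',s=1.5)
```

```text
en -0.04512171858280732 0.09260526708132988 0.08452521718154347 [ 0.043   0.0582 -0.2473]
```

View pics/w2.png

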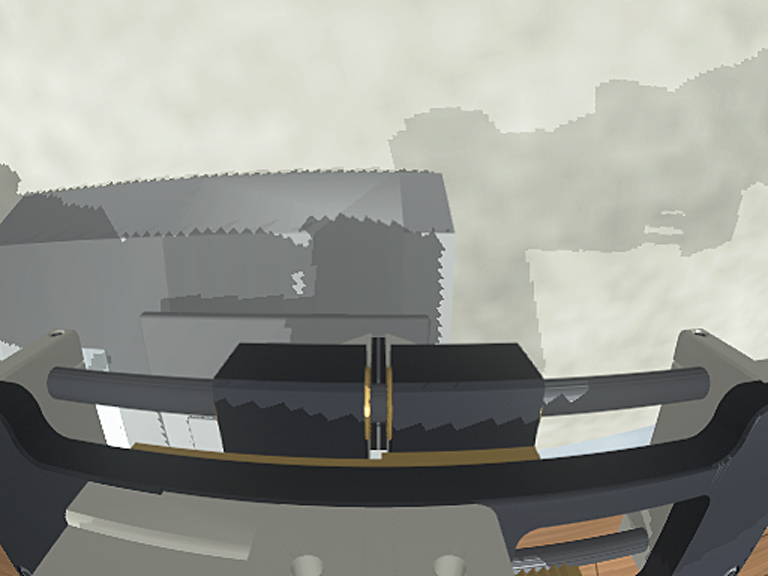

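Call:
send_rows(series=[[0,0,0.002,0,0,0,1],[0,0,0.002,0,0,0,1],[0,0,0,0,0,0,1]])

```text
time: 2.92
tool_pos: [0.6161, 0.2673, 0.081]
tool_rot: [3.139, 0.522, 2.902]
contact_force: [-0.6, -0.4, 0.4]
opening: 0.0003
```

Call:
send_rows(series=[[0,0,0.002,0,0,0,1],[0,0,0.0015,0,0,0,1],[0,0,0,0,0,0,1]])

```text
time: 3.17
tool_pos: [0.6174, 0.2672, 0.0791]
tool_rot: [3.139, 0.522, 2.902]
contact_force: [-7.1, 0.8, 8.5]
opening: 0.0004
```

Run:
```python
from h import *
p,r=pose()
p1=p-r.apply([0,0,.12]); A=(np.array([.50,.05,.36]),R.from_euler('xyz',[np.pi,0,1.45])); B=(np.array([.627,-.2625,.34]),R.from_euler('xyz',[np.pi,0,0.]))
print(p1)
plan(*A,start=(p1,r)); plan(*B,start=A)
```

```text
[0.5591 0.2811 0.183 ]
N 13 row [-0.0161, -0.0139, -0.0107, 0.0293, 0.0327, 0.109] dist 0.297 rot [0.38  0.425 1.417]
N 13 row [-0.0109, 0.0262, 0.0015, 0.0, -0.0, 0.1115] dist 0.3379 rot [ 0.   -0.    1.45]
```

Call:
send_rows(series=[[0,0,-0.02,0,0,0,1],[0,0,-0.04,0,0,0,1],[0,0,-0.04,0,0,0,0.5],[0,0,-0.02,0,0,0,0.3]])

```text
time: 3.5
tool_pos: [0.559, 0.2819, 0.186]
tool_rot: [3.136, 0.525, 2.901]
contact_force: [1.1, -0.1, 0.1]
opening: 0.0095
```

Call:
send_rows(series=[[-0.016,-0.014,-0.0107,0.029,0.033,0.109,0],[-0.016,-0.014,-0.0107,0.029,0.033,0.109,0],[-0.016,-0.014,-0.0107,0.029,0.033,0.109,0],[-0.016,-0.014,-0.0107,0.029,0.033,0.109,0],[-0.016,-0.014,-0.0107,0.029,0.033,0.109,0]])

```text
time: 3.92
tool_pos: [0.57, 0.1933, 0.2624]
tool_rot: [3.04, 0.321, 2.31]
contact_force: [0.5, 0.1, -0.1]
opening: 0.0427
```

Call:
send_rows(series=[[-0.016,-0.014,-0.0107,0.029,0.033,0.109,0],[-0.016,-0.014,-0.0107,0.029,0.033,0.109,0],[-0.016,-0.014,-0.0107,0.029,0.033,0.109,0],[-0.016,-0.014,-0.0107,0.029,0.033,0.109,0],[-0.016,-0.014,-0.0107,0.029,0.033,0.109,0]])

```text
time: 4.33
tool_pos: [0.5385, 0.0981, 0.3256]
tool_rot: [3.072, 0.105, 1.77]
contact_force: [0.1, -0.6, -0.1]
opening: 0.0763
```

Call:
send_rows(series=[[-0.016,-0.014,-0.0107,0.029,0.033,0.109,0],[-0.016,-0.014,-0.0107,0.029,0.033,0.109,0],[-0.016,-0.014,-0.0107,0.029,0.033,0.109,0],[0,0,0,0,0,0,0]])

```text
time: 4.67
tool_pos: [0.4994, 0.0462, 0.3604]
tool_rot: [3.14, -0.005, 1.442]
contact_force: [0.3, 0.5, 0.3]
opening: 0.0914
```

Run:
```python
from h import *
B=(np.array([.627,-.2625,.30]),R.from_euler('xyz',[np.pi,0,0.]))
o=observe(); print(o['tool_pos'],o['tool_rot'],o['qpos']);plan(*B)
```

```text
[0.4994 0.0462 0.3604] [ 3.1402 -0.0049  1.4424] [-0.0636  0.2278  1.3195  0.0048  1.5926  0.0649]
N 13 row [-0.0105, 0.026, 0.0046, -0.0002, -0.0004, 0.111] dist 0.3395 rot [-0.002 -0.005  1.442]
```

Call:
send_rows(series=[[-0.0105,0.026,0.0046,0,0,0.111,0],[-0.0105,0.026,0.0046,0,0,0.111,0],[-0.0105,0.026,0.0046,0,0,0.111,0],[-0.0105,0.026,0.0046,0,0,0.111,0],[-0.0105,0.026,0.0046,0,0,0.111,0]])

```text
time: 5.08
tool_pos: [0.6047, -0.0426, 0.3336]
tool_rot: [-3.138, -0.003, 0.893]
contact_force: [0.5, 0.1, 0.6]
opening: 0.0916
```

Call:
send_rows(series=[[-0.0105,0.026,0.0046,0,0,0.111,0],[-0.0105,0.026,0.0046,0,0,0.111,0],[-0.0105,0.026,0.0046,0,0,0.111,0],[-0.0105,0.026,0.0046,0,0,0.111,0],[-0.0105,0.026,0.0046,0,0,0.111,0]])

```text
time: 5.5
tool_pos: [0.6439, -0.1757, 0.3095]
tool_rot: [-3.137, -0.001, 0.338]
contact_force: [1.0, 0.1, -1.0]
opening: 0.0917
```

Call:
send_rows(series=[[-0.0105,0.026,0.0046,0,0,0.111,0],[-0.0105,0.026,0.0046,0,0,0.111,0],[-0.0105,0.026,0.0046,0,0,0.111,0],[0,0,0,0,0,0,0]])

```text
time: 5.83
tool_pos: [0.6286, -0.2626, 0.2941]
tool_rot: [-3.138, 0.004, -0.001]
contact_force: [-0.0, 0.1, -0.2]
opening: 0.092
```

Run:
```python
from h import *
o=observe(); print(o['tool_pos'],o['tool_rot'],o['qpos'])
snap('top','t3.png',(110,100,250,230),5); snap('scene','s3.png',(270,165,390,265),6); snap('wrist','w3.png',s=1.5)
d=load('top'); P=cloud(d); s=load('scene'); Ps=cloud(s)
t=lambda *a:[(110+x/5,100+y/5) for x,y in a]
```

```text
[ 0.6286 -0.2626  0.2941] [-3.138   0.0039 -0.0007] [-0.5087  0.6263  0.8772  0.0013  1.6432  1.0629]
```

View pics/t3.png

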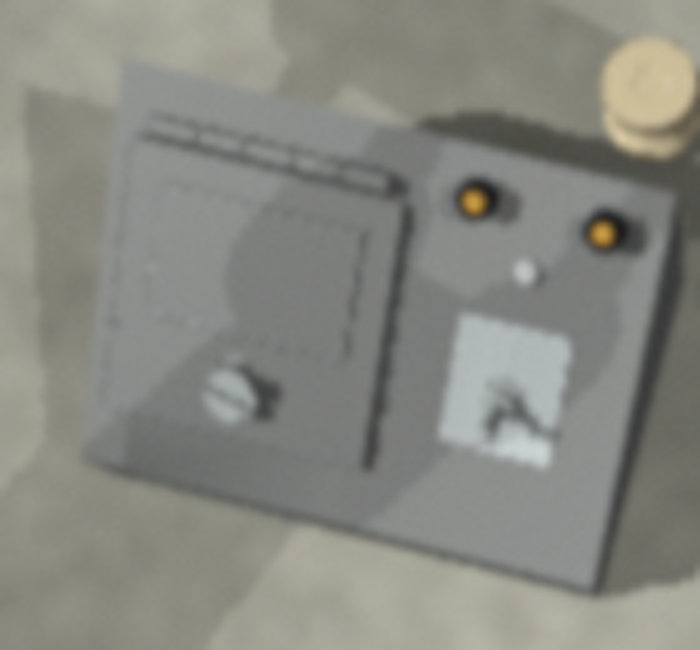

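View pics/s3.png

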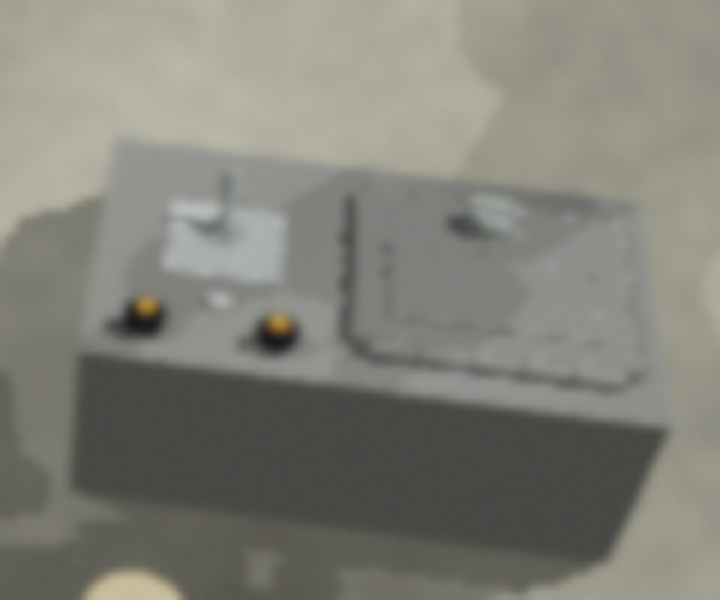

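View pics/w3.png

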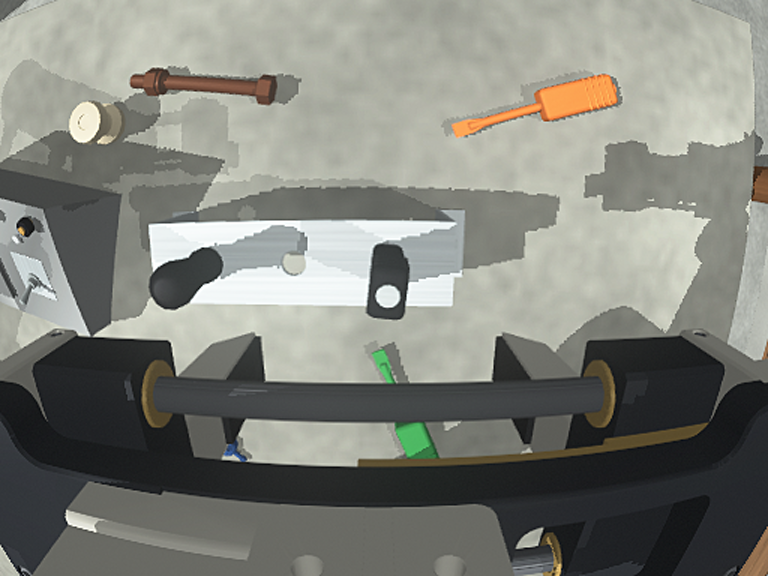

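The cover lies flat. Wrist view: the flat-sided black driver is at (388,285), centred between the open fingers, with the awl at (180,285) and the free hole at (293,262). Descending to grasp it.

Call:
send_rows(series=[[-0.0015,0,0.035,0,0,0,0],[0,0,0.035,0,0,0,0],[0,0,0.035,0,0,0,0],[0,0,0.03,0,0,0,0],[0,0,0.023,0,0,0,0]])

```text
time: 6.4
tool_pos: [0.6285, -0.2545, 0.1363]
tool_rot: [-3.136, 0.002, 0.012]
contact_force: [-0.2, 0.4, 0.1]
opening: 0.0921
```

Call:
send_rows(series=[[0,0,0,0,0,0,0.4],[0,0,0,0,0,0,0.6],[0,0,0,0,0,0,1],[0,0,0,0,0,0,1],[0,0,0,0,0,0,1]], newtons=40)

```text
time: 6.82
tool_pos: [0.6297, -0.2573, 0.1412]
tool_rot: [-3.139, -0.003, 0.009]
contact_force: [0.6, -0.4, 0.6]
opening: 0.0632
```

Call:
send_rows(series=[[0,0,0,0,0,0,1],[0,0,0,0,0,0,1],[0,0,0,0,0,0,1],[0,0,0,0,0,0,1]])

```text
time: 7.15
tool_pos: [0.6287, -0.2573, 0.1391]
tool_rot: [-3.137, -0.0, 0.008]
contact_force: [-0.3, -1.9, 1.6]
opening: 0.0361
```

Run:
```python
from h import *
o=observe(); print(o['tool_pos'],o['tool_rot'],o['opening'],o['contact_force'])
d=load('top'); P=cloud(d); s=load('scene'); Ps=cloud(s)
t=lambda *a:[(110+x/5,100+y/5) for x,y in a]
u=lambda *a:[(270+x/6,165+y/6) for x,y in a]
for nm,q in (('cover t',poly(P,t((165,200),(360,245),(345,350),(140,310)))),('cover s',poly(Ps,u((400,210),(440,240),(600,250),(620,340),(400,320)))),
 ('slope t',poly(P,t((400,490),(580,520),(570,560),(400,510))))):
    c,n,e=fit(q); print(nm,c,n,e,'tilt',np.degrees(np.arccos(n[2])),'az',np.degrees(np.arctan2(n[1],n[0])))
    pp=np.array([.6174,.2672,.0791]); print('press pt above plane',(pp-c)@n)
# screw head pixels
for n,D,Q,c0,sc,(x0,y0,x1,y1) in (('t',d,P,(110,100),5,(195,355,262,425)),('s',s,Ps,(270,165),6,(465,190,530,240))):
    sub=Q[c0[1]+y0//sc:c0[1]+y1//sc+1,c0[0]+x0//sc:c0[0]+x1//sc+1]; col=D['color'][c0[1]+y0//sc:c0[1]+y1//sc+1,c0[0]+x0//sc:c0[0]+x1//sc+1].astype(int)
    m=col.mean(-1)>150; print(n,m.sum(),np.median(sub[m],0),sub[m].mean(0))
```

```text
[ 0.6287 -0.2573  0.1391] [-3.1372 -0.0002  0.008 ] 0.03606802407271802 [-0.3106 -1.9281  1.5702]
cover t [0.6572 0.2164 0.1085] [-0.4933  0.1178  0.8619] 0.001070395221705488 tilt 30.472802768748576 az 166.57267766002343
press pt above plane 0.0002666597109569122
cover s [0.6548 0.221  0.1071] [-0.5051  0.1353  0.8524] 0.0010620959285667446 tilt 31.525807495324727 az 165.00872704580496
press pt above plane 0.0012749956200209787
slope t [0.5582 0.1145 0.0584] [-0.5177  0.127   0.8461] 0.001078763304614628 tilt 32.21417901412885 az 166.21838078141275
press pt above plane 0.006239829974762806
t 48 [0.6103 0.2302 0.0895] [0.6097 0.23   0.0901]
s 9 [0.6059 0.2295 0.0888] [0.6082 0.2296 0.0905]
```

Call:
send_rows(series=[[-0.001,0.0025,0.002,0,0,0,1],[-0.001,0.0025,0,0,0,0,1],[0,0,0,0,0,0,1],[0,0,0,0,0,0,1],[0,0,0,0,0,0,1]])

```text
time: 7.57
tool_pos: [0.6264, -0.2621, 0.1365]
tool_rot: [-3.137, 0.001, 0.008]
contact_force: [-0.8, -0.2, -1.0]
opening: 0.0238
```

Call:
send_rows(series=[[0,0,0,0,0,0,1],[0,0,0,0,0,0,1]])

```text
time: 7.73
tool_pos: [0.6266, -0.2619, 0.1365]
tool_rot: [-3.136, 0.001, 0.008]
contact_force: [0.1, 0.6, -0.7]
opening: 0.024
```

Call:
send_rows(series=[[0,0,-0.01,0,0,0,1],[0,0,-0.02,0,0,0,1],[0,0,-0.025,0,0,0,1],[0,0,-0.025,0,0,0,1],[0,0,-0.025,0,0,0,1]])

```text
time: 8.15
tool_pos: [0.6266, -0.2624, 0.2437]
tool_rot: [-3.137, -0.0, 0.008]
contact_force: [0.3, 0.3, -1.4]
opening: 0.0241
```

Call:
send_rows(series=[[0,0,-0.025,0,0,0,1],[0,0,-0.03,0,0,0,1],[0,0,-0.03,0,0,0,1],[0,0,-0.02,0,0,0,1]])

```text
time: 8.48
tool_pos: [0.6268, -0.2629, 0.3513]
tool_rot: [-3.139, -0.004, 0.008]
contact_force: [0.8, -0.0, -0.1]
opening: 0.0239
```

Run:
```python
from h import *
o=observe(); print(o['tool_pos'],o['tool_rot'],o['opening'],o['contact_force'])
snap('scene','s4.png',(100,60,300,260),3);snap('top','t4.png',(270,60,470,230),4); snap('wrist','w4.png',s=1.5)
```

```text
[ 0.6268 -0.2629  0.3513] [-3.1391 -0.0038  0.0084] 0.02392478307021467 [ 0.8253 -0.0167 -0.0925]
```

View pics/s4.png

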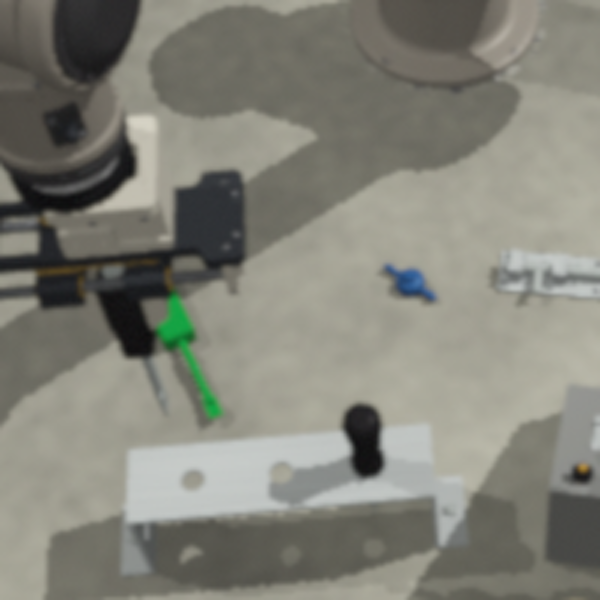

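View pics/w4.png

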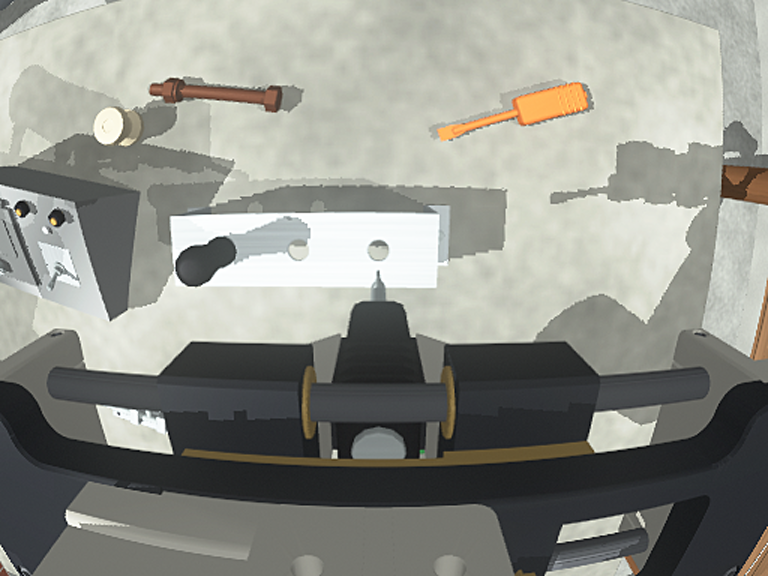

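The wrist view shows the driver held, its tip at about (378,272), and both the left and middle holes empty. I'll check where the tip should appear.

```bash
cat >> h.py <<'E'
def wproj(d,p):
    f=384/2/np.tan(np.radians(float(d['vfov']))/2)
    q=(np.linalg.inv(d['T'])@np.append(p,1))[:3]; th=np.arctan2(np.hypot(q[0],q[1]),q[2]); ph=np.arctan2(q[1],q[0])
    return np.array([d['cx']+f*th*np.cos(ph),d['cy']+f*th*np.sin(ph)])
def wray(d,u,v):
    f=384/2/np.tan(np.radians(float(d['vfov']))/2)
    dx,dy=u-d['cx'],v-d['cy']; r=np.hypot(dx,dy); th=r/f
    k=np.array([np.sin(th)*dx/r,np.sin(th)*dy/r,np.cos(th)]); return d['T'][:3,3],d['T'][:3,:3]@k
E
python3 - <<'E'
from h import *
d=load('wrist'); p,r=pose()
Tt=np.eye(4);Tt[:3,:3]=r.as_matrix();Tt[:3,3]=p
print('cam in tool',np.linalg.inv(Tt)@d['T'])
for off in ([0,0,.1265],[0,0,.1125],[.002,0,.1265],[0,.002,.1265],[0,0,.132]): print(off,1.5*wproj(d,p+r.apply(off)))
print('hole0',1.5*wproj(d,[.627,-.2635,.105]),'hole1',1.5*wproj(d,[.627,-.1885,.105]))
crop('wrist','w4c.png',(225,150,285,230),9)
E
```

```text
cam in tool [[-0.0007 -0.9638 -0.2666  0.073 ]
 [ 1.     -0.0013  0.002   0.0011]
 [-0.0023 -0.2666  0.9638 -0.1616]
 [ 0.      0.      0.      1.    ]]
[0, 0, 0.1265] [375.1792 279.1615]
[0, 0, 0.1125] [375.1041 284.5689]
[0.002, 0, 0.1265] [375.1725 276.2476]
[0, 0.002, 0.1265] [378.1805 279.1575]
[0, 0, 0.132] [375.2069 277.1698]
hole0 [376.7026 248.9749] hole1 [296.3892 248.8127]
```

View pics/w4c.png

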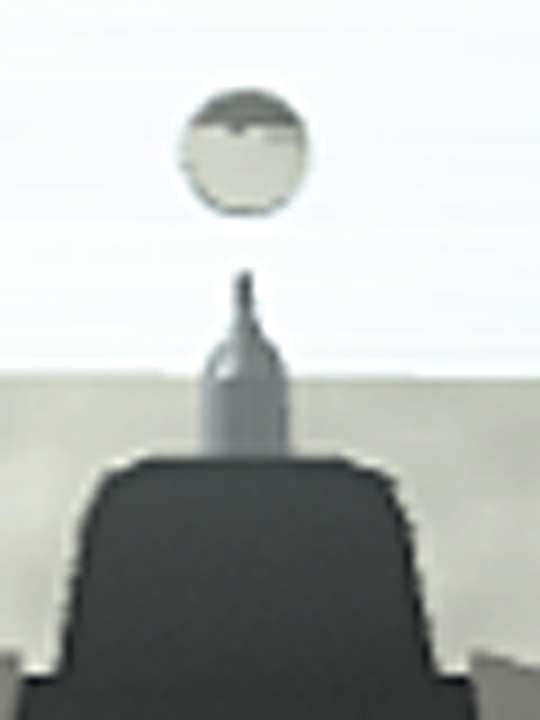

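Run:
```python
from h import *
crop('top','t4c.png',(140,160,175,195),20)
d=load('top')
print(proj(d,[.6085,.2298,.090]))
```

```text
(np.float64(154.99883384613022), np.float64(179.08457558223392))
```

View pics/t4c.png

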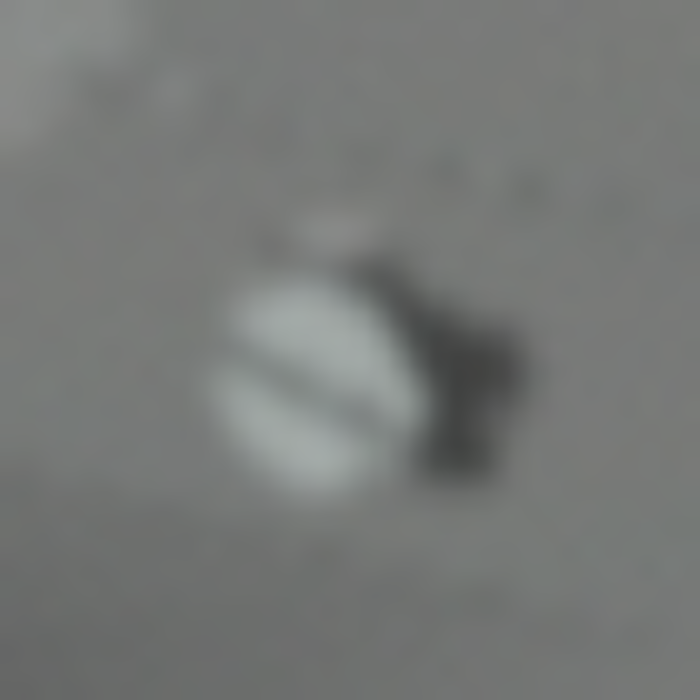

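```bash
cat >> h.py <<'E'
def pxplane(d,u,v,c,n):
    a=px(d,u,v,1.0); o=d['T'][:3,3]; k=a-o; return o+k*((c-o)@n)/(k@n)
E
python3 - <<'E'
from h import *
PSI=np.radians(-14.)
d=load('top'); n=np.array([-.5*np.cos(PSI),-.5*np.sin(PSI),.866]); c=np.array([.656,.2187,.1078])+n*.0112
f=lambda x,y: pxplane(d,140+x/20-.5,160+y/20-.5,c,n)
C=f(318,388);a=f(225,345);b=f(405,430)
ey=np.array([-np.sin(PSI),np.cos(PSI),0]); ds=np.cross(n,ey); 
v=b-a; print(C,v, 'ey',v@ey,'down/up',v@ds,ds,'angle deg',np.degrees(np.arctan2(v@ds,v@ey)))
E
```

```text
[0.6084 0.2282 0.0927] [-0.0088 -0.0193 -0.0022] ey -0.020887108517804048 down/up 0.004428833043348384 [-0.8403  0.2095 -0.5   ] angle deg 168.0285026914677
```

```bash
sed -i 's/^PSI=.*/PSI=np.radians(-14.); O=np.array([.636,.167,0])/' h.py
cat >> h.py <<'E'
L=.1265
US=-DS
def drv(turn,gap,C=np.array([.6084,.2285,.0915])):
    x=np.cos(turn)*EY+np.sin(turn)*US
    return C+NS*(gap+L), frame(x,-NS)
E
python3 - <<'E'
from h import *
W1=drv(.21,.07); r0=pose()[1]
W0=(np.array([.55,.0,.42]), r0*R.from_rotvec((r0.inv()*W1[1]).as_rotvec()*.5))
print(W0[1].as_euler('xyz'),W1[0],W1[1].as_euler('xyz'))
plan(*W0);plan(*W1,start=W0)
E
```

```text
[ 2.9012 -0.1295  0.5682] [0.5131 0.2523 0.2617] [ 2.6276 -0.1044  1.1439]
N 8 row [-0.0006, -0.0338, -0.0123, -0.0249, 0.0235, -0.0677] dist 0.2832 rot [-0.199  0.188 -0.541]
N 8 row [0.0172, -0.0315, 0.0119, -0.0249, 0.0235, -0.0677] dist 0.3001 rot [-0.199  0.188 -0.541]
```

Call:
send_rows(series=[[-0.0006,-0.034,-0.0125,-0.025,0.0235,-0.068,1],[-0.0006,-0.034,-0.0125,-0.025,0.0235,-0.068,1],[-0.0006,-0.034,-0.0125,-0.025,0.0235,-0.068,1],[-0.0006,-0.034,-0.0125,-0.025,0.0235,-0.068,1],[-0.0006,-0.034,-0.0125,-0.025,0.0235,-0.068,1]])

```text
time: 9.05
tool_pos: [0.5957, -0.092, 0.3987]
tool_rot: [3.004, -0.093, 0.359]
contact_force: [0.9, 0.4, -1.3]
opening: 0.0239
```

Call:
send_rows(series=[[-0.0006,-0.034,-0.0125,-0.025,0.0235,-0.068,1],[-0.0006,-0.034,-0.0125,-0.025,0.0235,-0.068,1],[-0.0006,-0.034,-0.0125,-0.025,0.0235,-0.068,1],[0,0,0,0,0,0,1]])

```text
time: 9.38
tool_pos: [0.5452, 0.0071, 0.4203]
tool_rot: [2.905, -0.128, 0.579]
contact_force: [1.3, 0.7, 0.2]
opening: 0.0241
```

Run:
```python
from h import *
o=observe(); print(o['tool_pos'],o['tool_rot'],o['opening'],o['qpos'])
plan(*drv(.21,.07))
```

```text
[0.5452 0.0071 0.4203] [ 2.905  -0.1275  0.5791] 0.02406783801931028 [-0.0606  0.1693  1.266  -0.1151  1.4639  0.9446]
N 8 row [0.0171, -0.0304, 0.0124, -0.0256, 0.0231, -0.0664] dist 0.2938 rot [-0.205  0.185 -0.531]
```

Call:
send_rows(series=[[0.0171,-0.0304,0.0124,-0.0255,0.023,-0.0665,1],[0.0171,-0.0304,0.0124,-0.0255,0.023,-0.0665,1],[0.0171,-0.0304,0.0124,-0.0255,0.023,-0.0665,1],[0.0171,-0.0304,0.0124,-0.0255,0.023,-0.0665,1],[0.0171,-0.0304,0.0124,-0.0255,0.023,-0.0665,1]])

```text
time: 9.8
tool_pos: [0.5405, 0.1624, 0.3245]
tool_rot: [2.73, -0.127, 0.928]
contact_force: [0.7, -0.3, -1.6]
opening: 0.0236
```

Call:
send_rows(series=[[0.0171,-0.0304,0.0124,-0.0255,0.023,-0.0665,1],[0.0171,-0.0304,0.0124,-0.0255,0.023,-0.0665,1],[0.0171,-0.0304,0.0124,-0.0255,0.023,-0.0665,1],[0,0,0,0,0,0,1],[0,0,0,0,0,0,1]])

```text
time: 10.22
tool_pos: [0.5164, 0.2478, 0.2575]
tool_rot: [2.633, -0.097, 1.138]
contact_force: [0.3, -0.1, -1.9]
opening: 0.0239
```

Run:
```python
from h import *
o=observe(); print(o['tool_pos'],o['tool_rot'],o['opening'],o['qpos'])
snap('wrist','w5.png',s=1.5); d=load('wrist'); p,r=pose()
print('tip',wproj(d,p+r.apply([0,0,L])),'screw',wproj(d,[.6084,.2285,.0915]))
crop('wrist','w5c.png',(210,110,300,200),8)
plan(*drv(.21,.03))
```

```text
[0.5164 0.2478 0.2575] [ 2.6328 -0.0966  1.1378] 0.023914379428779584 [ 0.5045  0.242   1.6979 -0.4657  0.8686  1.2069]
tip [253.7854 184.3343] screw [249.9617 167.3861]
N 2 row [0.0015, -0.0023, 0.0176, -0.001, 0.0041, -0.0022] dist 0.0356 rot [-0.002  0.008 -0.004]
```

View pics/w5.png

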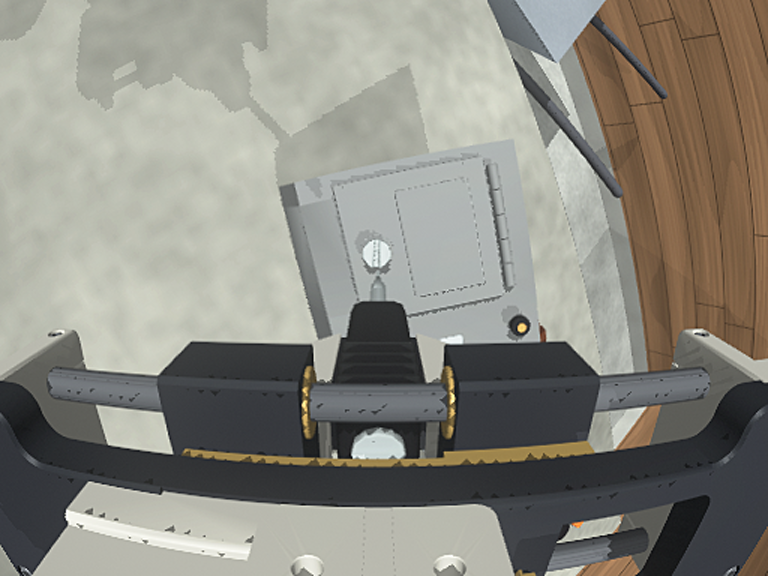

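View pics/w5c.png

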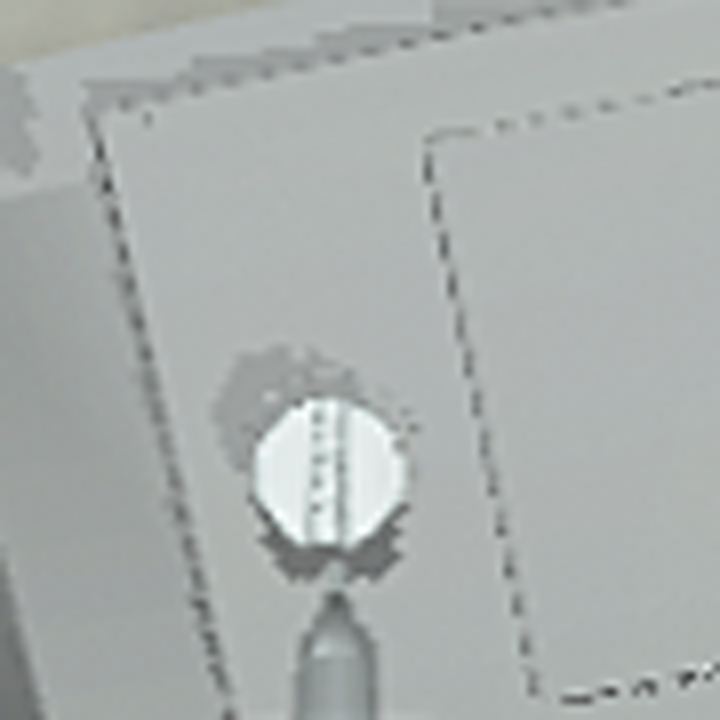

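The wrist crop shows the slot nearly parallel to the blade: head centre at crop (331,473), slot running up the image at x≈329, blade tip at about (337,565). I'll move closer and then correct from the relative view.

Run:
```python
from h import *
o=observe(); print(o['tool_pos']); plan(*drv(.21,.02))
```

```text
[0.5179 0.2473 0.2595]
N 2 row [0.0015, -0.0023, 0.0226, -0.001, 0.0041, -0.0022] dist 0.0455 rot [-0.002  0.008 -0.004]
```

Call:
send_rows(series=[[0.001,-0.0015,0.015,0,0.003,-0.001,1],[0.001,-0.0015,0.015,0,0.003,-0.001,1],[0.001,-0.0015,0.015,0,0.002,-0.001,1],[0,0,0,0,0,0,1],[0,0,0,0,0,0,1]])

```text
time: 10.68
tool_pos: [0.5389, 0.2448, 0.2203]
tool_rot: [2.628, -0.107, 1.139]
contact_force: [0.1, -0.6, -0.7]
opening: 0.0236
```

Run:
```python
from h import *
snap('wrist','w6.png',(215,120,295,200),9); d=load('wrist'); p,r=pose(); print(p,r.as_euler('xyz'))
Tt=np.eye(4);Tt[:3,:3]=r.as_matrix();Tt[:3,3]=p
print('cam in tool',np.linalg.inv(Tt)@d['T'])
print('tip',wproj(d,p+r.apply([0,0,L])),'screw',wproj(d,[.6084,.2285,.0915]))
```

```text
[0.539  0.2453 0.2211] [ 2.6271 -0.1083  1.1399]
cam in tool [[-0.0007 -0.9622 -0.2722  0.0715]
 [ 1.     -0.0005 -0.0011  0.0007]
 [ 0.0009 -0.2722  0.9622 -0.1569]
 [ 0.      0.      0.      1.    ]]
tip [251.4582 184.0574] screw [248.5202 179.4394]
```

View pics/w6.png

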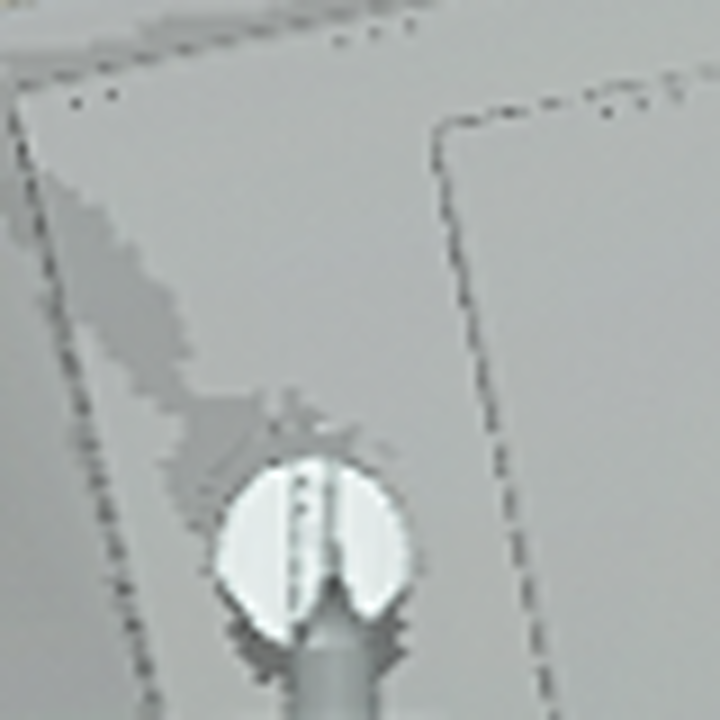

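Call:
send_rows(series=[[0,-0.002,0.005,0,0,0,1],[0,0,0.005,0,0,0,1],[0,0,0.002,0,0,0,1],[0,0,0,0,0,0,1]])

```text
time: 11.07
tool_pos: [0.5426, 0.2454, 0.2084]
tool_rot: [2.628, -0.107, 1.142]
contact_force: [0.9, 0.1, -0.9]
opening: 0.0237
```

Run:
```python
from h import *
snap('wrist','w7.png',(225,150,281,206),12); d=load('wrist'); p,r=pose(); print(p,r.as_euler('xyz'))
C=np.array([.6084,.2285,.0915]); print('tip-C along n',(p+r.apply([0,0,L])-C)@NS, 'tip-C in tool',r.inv().apply(p-C))
```

```text
[0.5426 0.2456 0.2087] [ 2.6279 -0.1073  1.1419]
tip-C along n 0.008948123731804298 tip-C in tool [ 0.0008 -0.0004 -0.1354]
```

View pics/w7.png

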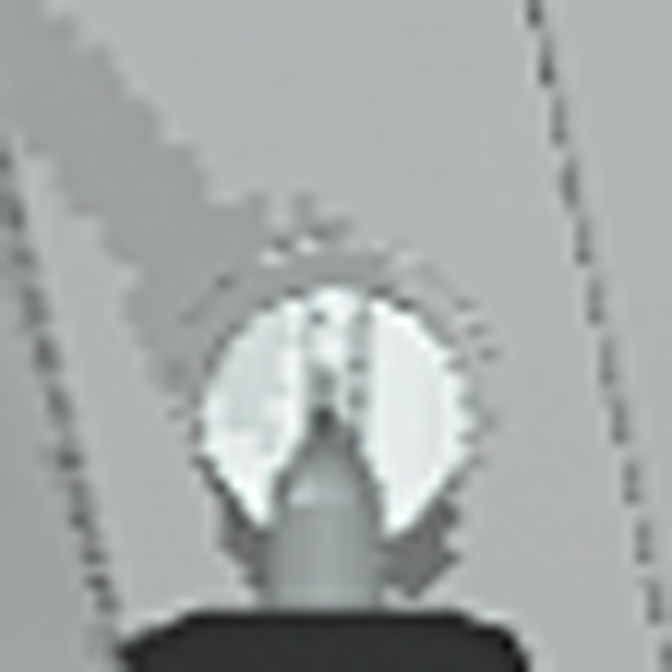

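Call:
send_rows(series=[[0,0.0007,0.004,0,0,0,1],[0,0,0.003,0,0,0,1],[0,0,0,0,0,0,1]], newtons=55)

```text
time: 11.37
tool_pos: [0.5466, 0.2443, 0.2024]
tool_rot: [2.628, -0.107, 1.142]
contact_force: [-0.1, -0.7, -2.0]
opening: 0.0235
```

Call:
send_rows(series=[[0,0,0.002,0,0,0,1],[0,0,0.0015,0,0,0,1],[0,0,0,0,0,0,1]])

```text
time: 11.62
tool_pos: [0.5483, 0.244, 0.1997]
tool_rot: [2.628, -0.107, 1.142]
contact_force: [0.4, 0.5, -2.1]
opening: 0.0237
```

Run:
```python
from h import *
snap('wrist','w8.png',(225,150,281,206),12); d=load('wrist'); p,r=pose(); o=observe(); print(p,r.as_euler('xyz'),o['contact_force'],'along n',o['contact_force']@NS)
C=np.array([.6084,.2285,.0915]); print('tip-C along n',(p+r.apply([0,0,L])-C)@NS, 'tip-C in tool',r.inv().apply(p-C))
```

```text
[0.5483 0.244  0.1998] [ 2.6279 -0.1072  1.1419] [-0.3961  0.2892 -0.5103] along n -0.21479952366040986
tip-C along n -0.0016336317372351208 tip-C in tool [ 0.0008  0.0003 -0.1249]
```

View pics/w8.png

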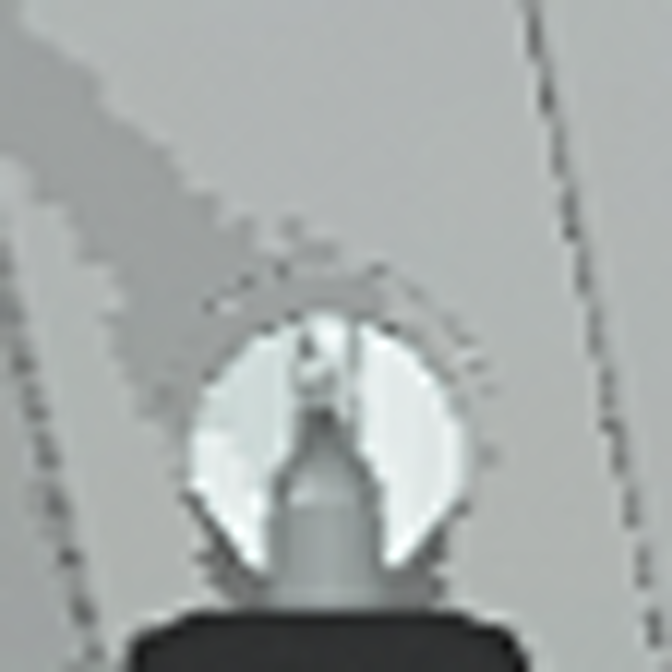

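Blade (322) and slot centre (324) are now aligned. I'll advance until there is a push force.

Call:
send_rows(series=[[0,0,0.0015,0,0,0,1],[0,0,0.0015,0,0,0,1],[0,0,0,0,0,0,1]])

```text
time: 11.92
tool_pos: [0.5498, 0.2439, 0.1979]
tool_rot: [2.627, -0.108, 1.142]
contact_force: [-4.3, 0.9, 4.2]
opening: 0.0236
```

Call:
send_rows(series=[[0,0,0.0015,0,0,0,1],[0,0,0,0,0,0,1]])

```text
time: 12.08
tool_pos: [0.5502, 0.2439, 0.1973]
tool_rot: [2.627, -0.109, 1.142]
contact_force: [-9.8, 0.6, 10.2]
opening: 0.0239
```

Call:
send_rows(series=[[0,0,0.0015,0,0,0,1],[0,0,0,0,0,0,1]])

```text
time: 12.25
tool_pos: [0.5507, 0.2438, 0.1966]
tool_rot: [2.627, -0.109, 1.142]
contact_force: [-14.1, 1.9, 16.6]
opening: 0.0234
```

Call:
send_rows(series=[[0,0,-0.002,0,0,0,1],[0,0,0,0,0,0,1]])

```text
time: 12.42
tool_pos: [0.5499, 0.2439, 0.1977]
tool_rot: [2.627, -0.108, 1.142]
contact_force: [-6.2, 0.1, 6.9]
opening: 0.0234
```

Run:
```python
from h import *
snap('wrist','w9.png',(225,150,281,206),12); d=load('wrist'); p,r=pose(); o=observe(); print(p,r.as_euler('xyz'),o['contact_force'],'along n',o['contact_force']@NS,'tool',r.inv().apply(o['contact_force']),r.inv().apply(o['torque']))
C=np.array([.6084,.2285,.0915]); print('tip-C in tool',r.inv().apply(p-C))
snap('top','t9.png',(140,160,175,195),20)
```

```text
[0.5499 0.2439 0.1976] [ 2.627  -0.1084  1.1422] [-5.7461  0.6493  8.1805] along n 9.950758251814909 tool [-0.9019 -0.686  -9.9537] [ 0.873  -0.6015 -0.0798]
tip-C in tool [ 0.0012  0.0006 -0.1221]
```

View pics/w9.png

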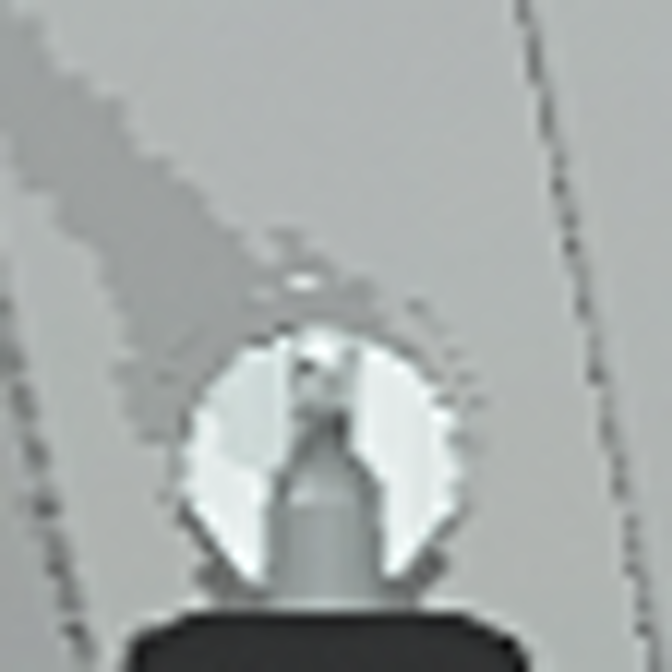

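The bit is in the slot with about 10 N of push. Now turning clockwise (+ about tool z), advancing with the head.

Call:
send_rows(series=[[0,0,0.0002,0,0,0.05,1],[0,0,0.0002,0,0,0.05,1],[0,0,0.0002,0,0,0.05,1],[0,0,0,0,0,0,1]])

```text
time: 12.85
tool_pos: [0.5505, 0.2439, 0.1975]
tool_rot: [2.646, -0.183, 1.007]
contact_force: [-8.2, 0.6, 9.5]
opening: 0.0237
```

```bash
cat >> h.py <<'E'
def st():
    p,r=pose(); o=observe(); C=np.array([.6084,.2285,.0915])
    x=r.apply([1,0,0]); print('t',o['time'],'turn',np.arctan2(x@US,x@EY).round(3),'F tool',r.inv().apply(o['contact_force']).round(1),'M',r.inv().apply(o['torque']).round(2),'tip-C',r.inv().apply(p+r.apply([0,0,L])-C).round(4),'axis err',r.inv().apply(NS).round(3),'q',o['qpos'].round(2),'op',o['opening'].round(4))
E
python3 -c "
from h import *
st(); snap('wrist','w10.png',(225,150,281,206),12); st()"
```

```text
Traceback (most recent call last):
  File "h.py", line 69, in st
    x=r.apply([1,0,0]); print('t',o['time'],'turn',np.arctan2(x@US,x@EY).round(3),'F tool',r.inv().apply(o['contact_force']).round(1),'M',r.inv().apply(o['torque']).round(2),'tip-C',r.inv().apply(p+r.apply([0,0,L])-C).round(4),'axis err',r.inv().apply(NS).round(3),'q',o['qpos'].round(2),'op',o['opening'].round(4))
                                                                                                                                                                                                                                                                                                     ^^^^^^^^^^^^^^^^^^
AttributeError: 'float' object has no attribute 'round'
```

```bash
sed -i "s/o\['opening'\].round(4)/o['opening']/" h.py
python3 -c "
from h import *
snap('wrist','w10.png',(225,150,281,206),12); st()"
```

```text
t 12.9 turn 0.364 F tool [ -1.8  -2.  -10.7] M [ 0.65 -0.73 -0.07] tip-C [0.0017 0.0008 0.0048] axis err [ 0.003  0.001 -1.   ] q [ 0.46  0.35  1.74 -0.52  0.71  1.41] op 0.023550747531533675
```

View pics/w10.png

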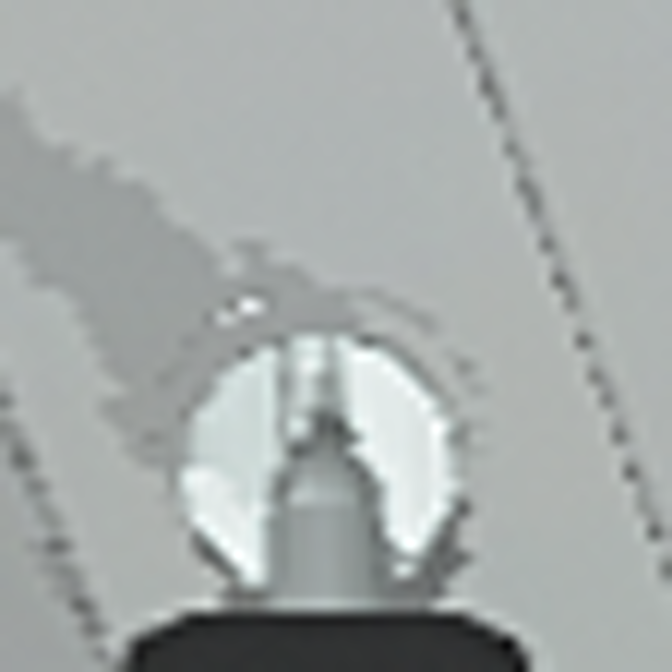

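Call:
send_rows(series=[[0,0,0,0,0,0.05,1],[0,0,0.0001,0,0,0.05,1],[0,0,0.0001,0,0,0.05,1],[0,0,0.0001,0,0,0.05,1],[0,0,0,0,0,0,1]])

```text
time: 13.32
tool_pos: [0.5507, 0.2439, 0.1972]
tool_rot: [2.688, -0.275, 0.825]
contact_force: [-7.0, 1.3, 8.0]
opening: 0.0233
```

```bash
python3 -c "
from h import *
st(); snap('wrist','w11.png',(225,150,281,206),12)"
```

```text
t 13.3167 turn 0.566 F tool [ -1.5  -1.6 -10.5] M [ 0.46 -0.81 -0.1 ] tip-C [0.0018 0.0005 0.0051] axis err [ 0.003  0.    -1.   ] q [ 0.46  0.35  1.74 -0.52  0.71  1.61] op 0.023347093251246086
```

View pics/w11.png

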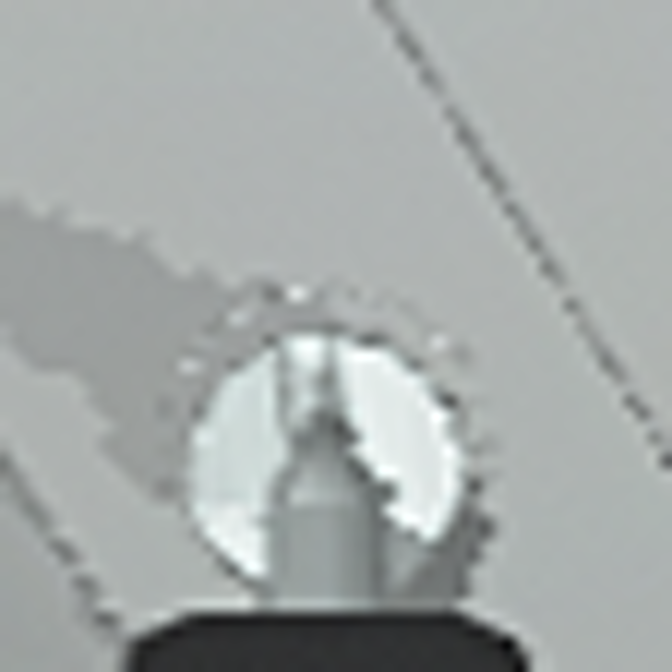

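The slot turns with the blade and the cover edge rotates in view, so the screw is turning. I'll continue.

Call:
send_rows(series=[[0,0,0.0002,0,0,0.07,1],[0,0,0.0002,0,0,0.07,1],[0,0,0.0002,0,0,0.07,1],[0,0,0.0002,0,0,0.07,1],[0,0,0,0,0,0,1]])

```text
time: 13.78
tool_pos: [0.5513, 0.2435, 0.1967]
tool_rot: [2.776, -0.387, 0.552]
contact_force: [-5.3, 0.1, 9.4]
opening: 0.0239
```

```bash
python3 -c "
from h import *
st()"
```

```text
t 13.7833 turn 0.847 F tool [ -0.6   1.  -10.7] M [-0.14 -0.89 -0.09] tip-C [0.002  0.0004 0.0059] axis err [ 0.003 -0.    -1.   ] q [ 0.46  0.35  1.74 -0.52  0.71  1.89] op 0.023863599373930202
```

Call:
send_rows(series=[[0,0,0.0001,0,0,0.07,1],[0,0,0.0002,0,0,0.07,1],[0,0,0.0002,0,0,0.07,1],[0,0,0.0002,0,0,0.07,1],[0,0,0,0,0,0,1]])

```text
time: 14.2
tool_pos: [0.5518, 0.243, 0.196]
tool_rot: [2.898, -0.471, 0.259]
contact_force: [-6.1, -2.4, 9.1]
opening: 0.0236
```

```bash
python3 -c "
from h import *
st(); snap('wrist','w12.png',(225,150,281,206),12)"
```

```text
t 14.2 turn 1.127 F tool [ -1.6   3.4 -10.5] M [-0.83 -0.62 -0.1 ] tip-C [0.002  0.0004 0.0067] axis err [ 0.003 -0.    -1.   ] q [ 0.46  0.35  1.74 -0.52  0.71  2.17] op 0.023614801855303458
```

View pics/w12.png

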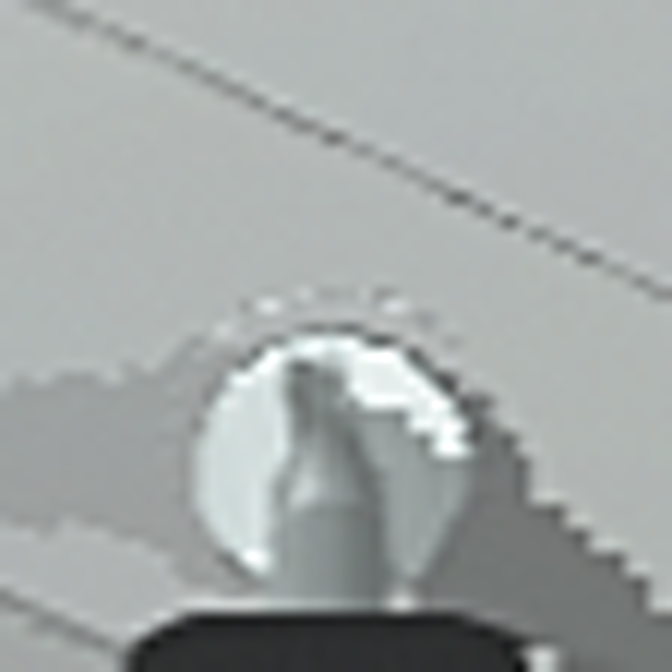

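Call:
send_rows(series=[[0.0002,0.0003,0.0001,0,0,0.07,1],[0,0.0002,0.0002,0,0,0.07,1],[0,0.0002,0.0002,0,0,0.07,1],[0,0,0.0002,0,0,0.07,1],[0,0,0,0,0,0,1]])

```text
time: 14.67
tool_pos: [0.5522, 0.2422, 0.1955]
tool_rot: [3.049, -0.518, -0.056]
contact_force: [-4.4, -1.0, 7.2]
opening: 0.0236
```

```bash
python3 -c "
from h import *
st()"
```

```text
t 14.6667 turn 1.407 F tool [-0.2  2.1 -8.2] M [-0.85 -0.49 -0.06] tip-C [0.0021 0.0004 0.0076] axis err [ 0.002 -0.001 -1.   ] q [ 0.46  0.35  1.74 -0.52  0.7   2.45] op 0.023606321576259862
```

Call:
send_rows(series=[[0,0,0.0003,0,0,0.06,1],[0,0,0.0003,0,0,0.06,1],[0,0,0.0002,0,0,0.05,1],[0,0,0,0,0,0,1]])

```text
time: 15.0
tool_pos: [0.5525, 0.2419, 0.1949]
tool_rot: [-3.138, -0.526, -0.25]
contact_force: [-6.5, -2.9, 9.7]
opening: 0.0239
```

```bash
python3 -c "
from h import *
st(); snap('wrist','w13.png',(225,150,281,206),12)"
```

```text
t 15.0 turn 1.576 F tool [  0.1   4.3 -11.2] M [-1.25 -0.35 -0.1 ] tip-C [0.0022 0.0004 0.0082] axis err [ 0.002 -0.001 -1.   ] q [ 0.46  0.35  1.74 -0.52  0.7   2.62] op 0.023922819728188556
```

View pics/w13.png

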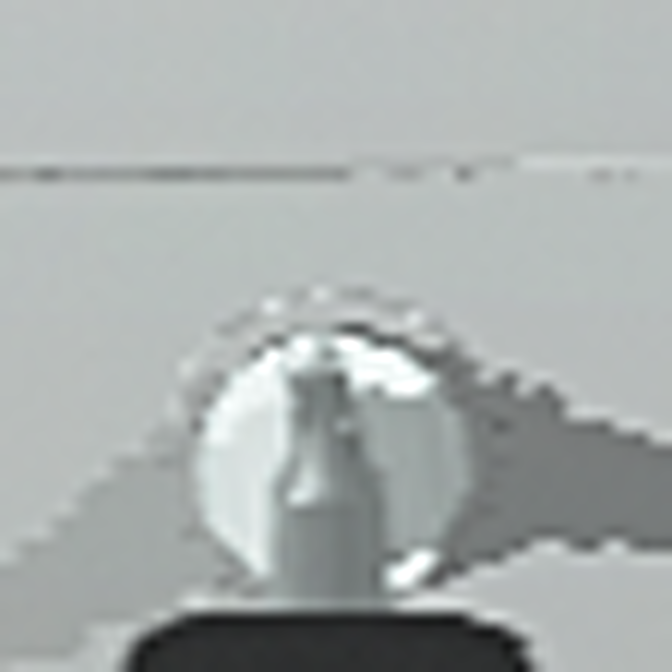

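Call:
send_rows(series=[[0,0.0004,0,0,0,0.05,1],[0,0.0002,0.0001,0,0,0.05,1],[0,0,0,0,0,0,1]])

```text
time: 15.3
tool_pos: [0.5525, 0.2415, 0.1948]
tool_rot: [-3.079, -0.523, -0.366]
contact_force: [-6.3, -1.3, 9.1]
opening: 0.0237
```

```bash
python3 -c "
from h import *
st()"
```

```text
t 15.3 turn 1.676 F tool [ -0.1   2.8 -10.8] M [-1.04 -0.32 -0.13] tip-C [0.0023 0.0005 0.0083] axis err [ 0.002 -0.002 -1.   ] q [ 0.46  0.35  1.74 -0.52  0.7   2.72] op 0.02369952970647339
```

Call:
send_rows(series=[[0,0,0,0,0,0.04,1],[0,0,0,0,0,0.04,1],[0,0,0,0,0,0,1]])

```text
time: 15.55
tool_pos: [0.5524, 0.2414, 0.1948]
tool_rot: [-3.034, -0.516, -0.457]
contact_force: [-6.0, -1.8, 8.9]
opening: 0.0236
```

```bash
python3 -c "
from h import *
st(); snap('wrist','w14.png',(225,150,281,206),12)"
```

```text
t 15.55 turn 1.755 F tool [  0.4   3.2 -10.4] M [-1.16 -0.31 -0.03] tip-C [0.0023 0.0004 0.0083] axis err [ 0.002 -0.002 -1.   ] q [ 0.46  0.35  1.74 -0.52  0.7   2.8 ] op 0.023597894831656117
```

View pics/w14.png

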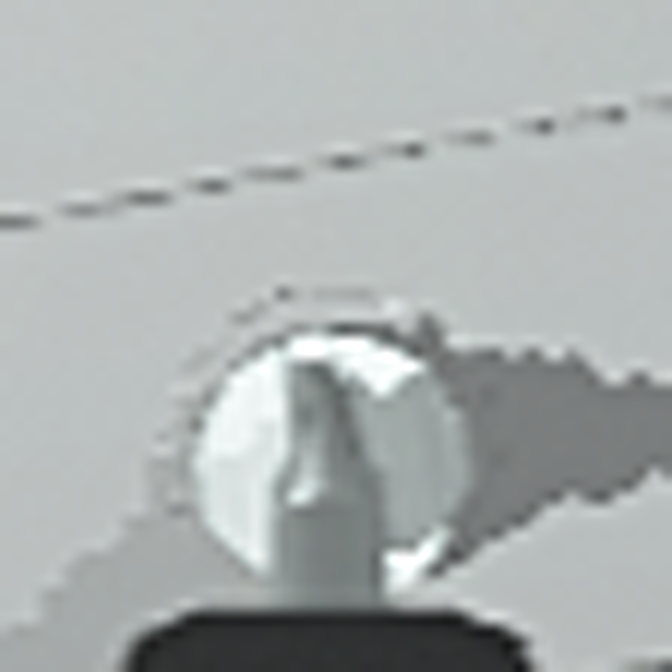

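Call:
send_rows(series=[[0,0.0003,0.0001,0,0,0.04,1],[0,0,0,0,0,0.04,1],[0,0,0,0,0,0,1]])

```text
time: 15.85
tool_pos: [0.5523, 0.2413, 0.1947]
tool_rot: [-2.99, -0.505, -0.548]
contact_force: [-7.6, -1.6, 9.1]
opening: 0.024
```

```bash
python3 -c "
from h import *
st(); snap('wrist','w15.png',(225,150,281,206),12); st()"
```

```text
t 15.85 turn 1.835 F tool [ -0.5   3.6 -11.4] M [-1.1  -0.2  -0.12] tip-C [0.0023 0.0004 0.0084] axis err [ 0.002 -0.002 -1.   ] q [ 0.46  0.35  1.74 -0.52  0.7   2.88] op 0.023980656937527673
t 15.9 turn 1.834 F tool [  0.3   2.9 -11.1] M [-1.06 -0.23 -0.15] tip-C [0.0023 0.0004 0.0084] axis err [ 0.002 -0.002 -1.   ] q [ 0.46  0.35  1.74 -0.52  0.7   2.88] op 0.023725593734567924
```

View pics/w15.png

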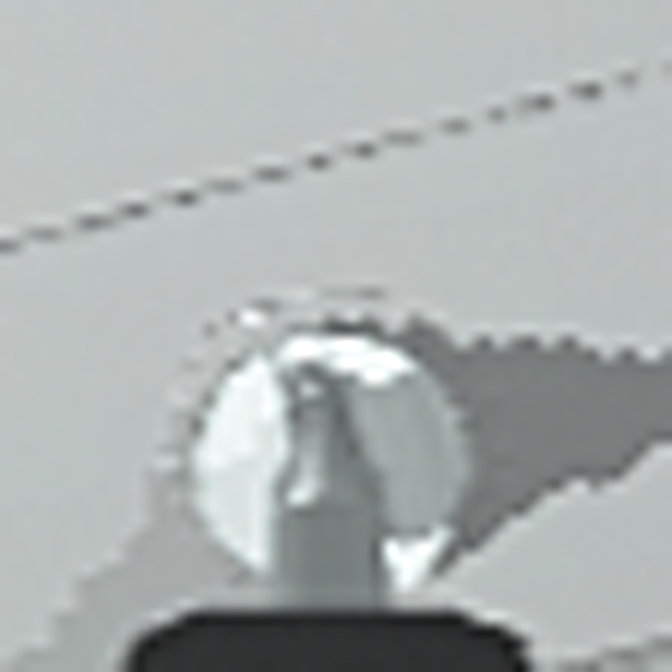

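Call:
send_rows(series=[[0,0,0,0,0,0.04,1],[0,0,0,0,0,0.04,1],[0,0,0,0,0,0,1],[0,0,0,0,0,0,1]])

```text
time: 16.23
tool_pos: [0.5523, 0.2412, 0.1947]
tool_rot: [-2.948, -0.492, -0.635]
contact_force: [-7.6, -2.3, 9.1]
opening: 0.0238
```

```bash
python3 -c "
from h import *
st(); snap('wrist','w16.png',(225,150,281,206),12); st()"
```

```text
t 16.2333 turn 1.913 F tool [  0.1   4.2 -11.3] M [-1.12 -0.16 -0.25] tip-C [0.0023 0.0003 0.0084] axis err [ 0.002 -0.002 -1.   ] q [ 0.46  0.35  1.74 -0.52  0.7   2.96] op 0.02384407661106473
t 16.2833 turn 1.913 F tool [  0.8   4.5 -10. ] M [-1.16 -0.15 -0.24] tip-C [0.0023 0.0003 0.0084] axis err [ 0.002 -0.002 -1.   ] q [ 0.46  0.35  1.74 -0.52  0.7   2.96] op 0.02372658055712745
```

View pics/w16.png

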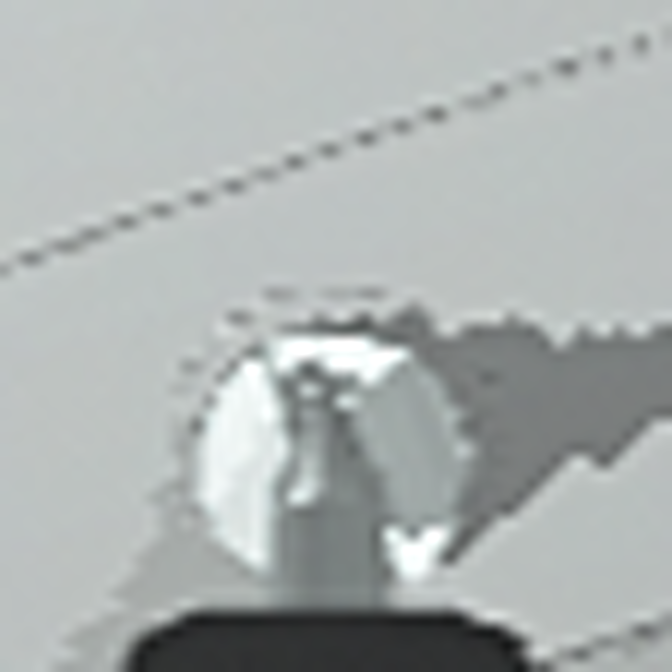

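The moment has risen to 0.25 N m, so the screw is at its stop. I'll unload slightly, inside the slot play, then withdraw straight out and inspect.

Call:
send_rows(series=[[0,0,0,0,0,-0.06,1],[0,0,0,0,0,-0.06,1],[0,0,-0.002,0,0,-0.04,1],[0,0,-0.006,0,0,0,1],[0,0,-0.02,0,0,0,1]])

```text
time: 16.7
tool_pos: [0.5378, 0.244, 0.2151]
tool_rot: [-3.039, -0.511, -0.455]
contact_force: [-0.4, -0.5, -1.7]
opening: 0.0239
```

Call:
send_rows(series=[[0,0,-0.03,0,0,0,1],[0,0,-0.03,0,0,0,1],[0,0,0,0,0,0,1],[0,0,0,0,0,0,1]])

```text
time: 17.03
tool_pos: [0.5095, 0.2529, 0.2711]
tool_rot: [-3.031, -0.516, -0.456]
contact_force: [-0.6, -0.5, -1.2]
opening: 0.0238
```

```bash
python3 -c "
from h import *
st(); snap('wrist','w17.png',s=1.5); crop('wrist','w17c.png',(200,90,300,190),7); snap('scene','s17.png',(250,150,400,270),5);snap('top','t17.png',(110,100,250,230),5)
st()"
```

```text
t 17.0333 turn 1.755 F tool [-0.9  0.8  0.8] M [-0.18 -0.61 -0.07] tip-C [ 0.002 -0.001 -0.08 ] axis err [ 0.002 -0.005 -1.   ] q [ 0.52  0.22  1.7  -0.46  0.88  2.75] op 0.023847800234972873
t 17.1833 turn 1.753 F tool [-0.5 -0.6  1.7] M [-0.18 -0.54 -0.06] tip-C [-0.0001  0.0016 -0.0772] axis err [-0.001  0.    -1.   ] q [ 0.52  0.22  1.7  -0.46  0.88  2.75] op 0.023591933692293343
```

View pics/w17c.png

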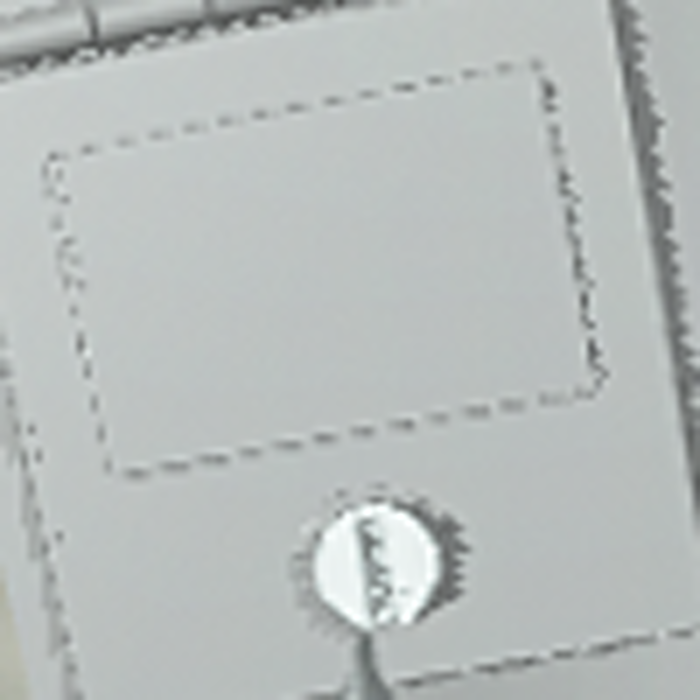

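View pics/w17.png

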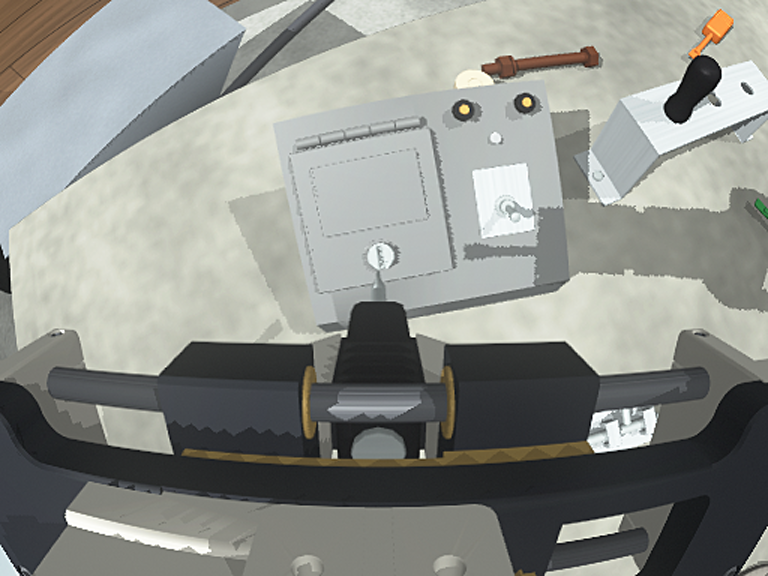

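```bash
python3 -c "
from h import *
crop('wrist','w17d.png',(240,156,268,184),25)"
```

```text
(no output)
```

View pics/w17d.png

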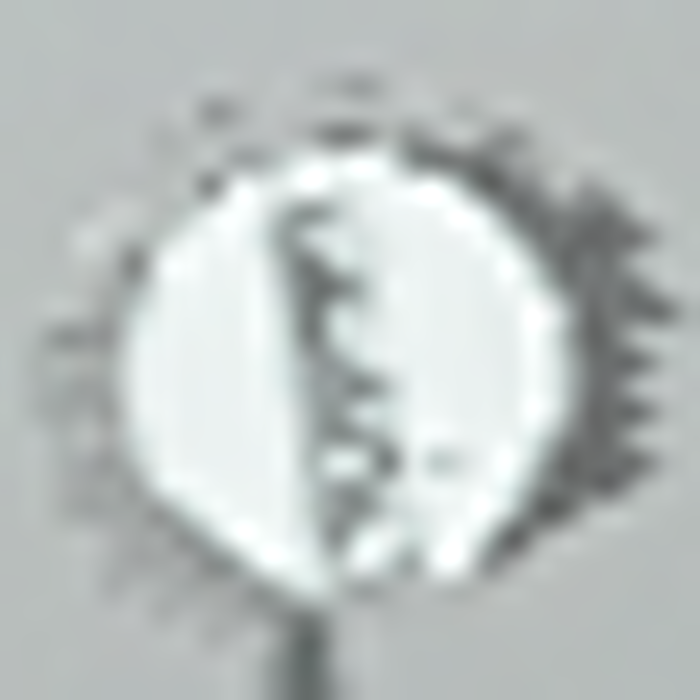

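View pics/t17.png

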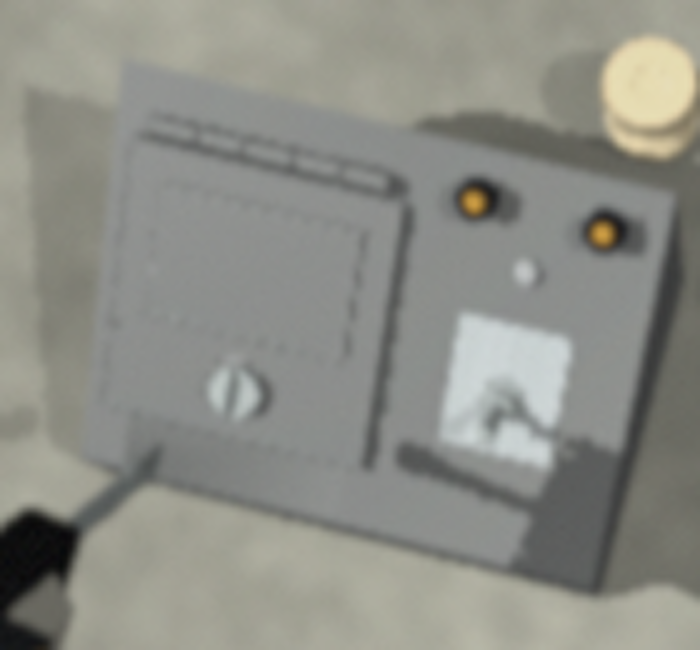

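Head crop: the slot leans about 10° and the upslope edges about 11°, so the slot points up the slope and the screw is locked (top view agrees). The toggle is unchanged. Now returning the driver to its hole.

Run:
```python
from h import *
B=(np.array([.6267,-.2623,.345]),R.from_euler('xyz',[-3.138,0,0.008]))
p,r=pose(); W=(np.array([.55,.02,.42]), r*R.from_rotvec((r.inv()*B[1]).as_rotvec()*.5))
print(p,W[1].as_euler('xyz')); plan(*W); plan(*B,start=W)
```

```text
[0.5091 0.2517 0.2679] [-3.1204 -0.2617 -0.2084]
N 6 row [0.0281, 0.0331, -0.0176, 0.0018, -0.0439, -0.0353] dist 0.2802 rot [ 0.011 -0.263 -0.212]
N 8 row [0.012, 0.0341, 0.011, 0.0014, -0.0329, -0.0265] dist 0.302 rot [ 0.011 -0.263 -0.212]
```

Call:
send_rows(series=[[0.014,0.0165,-0.02,0,-0.022,-0.018,1],[0.028,0.033,-0.0176,0.002,-0.044,-0.035,1],[0.028,0.033,-0.0176,0.002,-0.044,-0.035,1],[0.028,0.033,-0.0176,0.002,-0.044,-0.035,1],[0.028,0.033,-0.0176,0.002,-0.044,-0.035,1]])

```text
time: 17.6
tool_pos: [0.5226, 0.0983, 0.3808]
tool_rot: [-3.105, -0.328, -0.268]
contact_force: [2.0, -0.4, -1.3]
opening: 0.0238
```

Run:
```python
from h import *
B=(np.array([.6267,-.2623,.345]),R.from_euler('xyz',[-3.138,0,0.008]))
W=(np.array([.58,-.06,.40]), B[1])
plan(*W); plan(*B)
print(observe()['tool_pos'],observe()['tool_rot'])
```

```text
N 4 row [0.0212, 0.0369, -0.0011, 0.0031, -0.0829, -0.0668] dist 0.1695 rot [ 0.012 -0.331 -0.267]
N 10 row [0.0146, 0.0344, 0.0058, 0.0012, -0.0331, -0.0267] dist 0.377 rot [ 0.012 -0.331 -0.267]
[0.5226 0.0983 0.3808] [-3.1046 -0.3281 -0.2683]
```

Call:
send_rows(series=[[0.0146,0.0344,0.0055,0.001,-0.033,-0.027,1],[0.0146,0.0344,0.0055,0.001,-0.033,-0.027,1],[0.0146,0.0344,0.0055,0.001,-0.033,-0.027,1],[0.0146,0.0344,0.0055,0.001,-0.033,-0.027,1],[0.0146,0.0344,0.0055,0.001,-0.033,-0.027,1]])

```text
time: 18.02
tool_pos: [0.5636, -0.087, 0.3682]
tool_rot: [-3.135, -0.166, -0.129]
contact_force: [1.3, 0.1, -1.6]
opening: 0.0238
```

Run:
```python
from h import *
B=(np.array([.6267,-.2623,.345]),R.from_euler('xyz',[-3.138,0,0.008]))
plan(*B); print(observe()['tool_pos'])
```

```text
N 5 row [0.0147, 0.0341, 0.006, 0.0016, -0.0332, -0.0271] dist 0.1877 rot [ 0.008 -0.166 -0.136]
[ 0.5636 -0.087   0.3682]
```

Call:
send_rows(series=[[0.0147,0.034,0.005,0.0015,-0.033,-0.027,1],[0.0147,0.034,0.005,0.0015,-0.033,-0.027,1],[0.0147,0.034,0.005,0.0015,-0.033,-0.027,1],[0.0147,0.034,0.005,0.0015,-0.033,-0.027,1],[0.0147,0.034,0.005,0.0015,-0.033,-0.027,1]])

```text
time: 18.43
tool_pos: [0.6266, -0.262, 0.3499]
tool_rot: [-3.138, -0.001, 0.007]
contact_force: [1.4, 0.7, -0.7]
opening: 0.0235
```

Call:
send_rows(series=[[0,0,0,0,0,0,1],[0,0,0,0,0,0,1],[0,0,0,0,0,0,1]])

```text
time: 18.68
tool_pos: [0.6266, -0.2595, 0.3498]
tool_rot: [-3.137, -0.002, 0.006]
contact_force: [-0.2, -0.3, -1.8]
opening: 0.0236
```

Run:
```python
from h import *
snap('wrist','w18.png',(225,150,285,230),9)
B=(np.array([.6267,-.2623,.30]),R.from_euler('xyz',[-3.138,0,0.008]))
plan(*B); print(observe()['tool_pos'],observe()['tool_rot'])
```

```text
N 2 row [0.0, 0.0019, 0.0258, 0.0004, -0.0022, -0.0002] dist 0.0518 rot [ 0.001 -0.004 -0.   ]
[ 0.6264 -0.2587  0.3517] [-3.1387 -0.0043  0.0075]
```

View pics/w18.png

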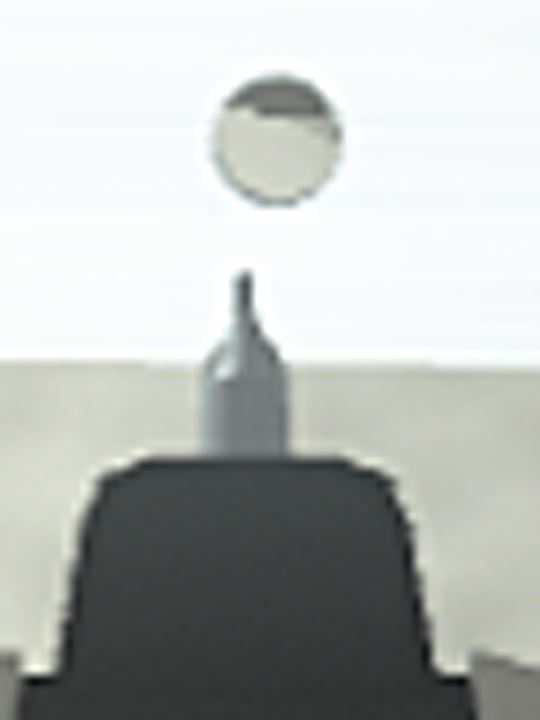

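Tip unchanged at (243,270), but the hole sits about 4 mm to tool +y compared with the lift-out view. Correcting and lowering.

Call:
send_rows(series=[[0.0008,0.0038,0.02,0,0.001,0,1],[0,0,0.025,0,0.001,0,1],[0,0,0.02,0,0,0,1],[0,0,0,0,0,0,1],[0,0,0,0,0,0,1]])

```text
time: 19.15
tool_pos: [0.6273, -0.2615, 0.2883]
tool_rot: [-3.139, -0.007, 0.009]
contact_force: [-0.3, -0.0, -0.7]
opening: 0.0237
```

Run:
```python
from h import *
snap('wrist','w19.png',(225,150,285,230),9)
B=(np.array([.6267,-.2623,.24]),R.from_euler('xyz',[-3.138,0,0.008]))
plan(*B); print(observe()['tool_pos'],observe()['tool_rot'])
```

```text
N 2 row [-0.0008, 0.0002, 0.0248, 0.0014, -0.0047, 0.0004] dist 0.0496 rot [ 0.003 -0.009  0.001]
[ 0.6279 -0.262   0.2896] [-3.1408 -0.0095  0.0087]
```

View pics/w19.png

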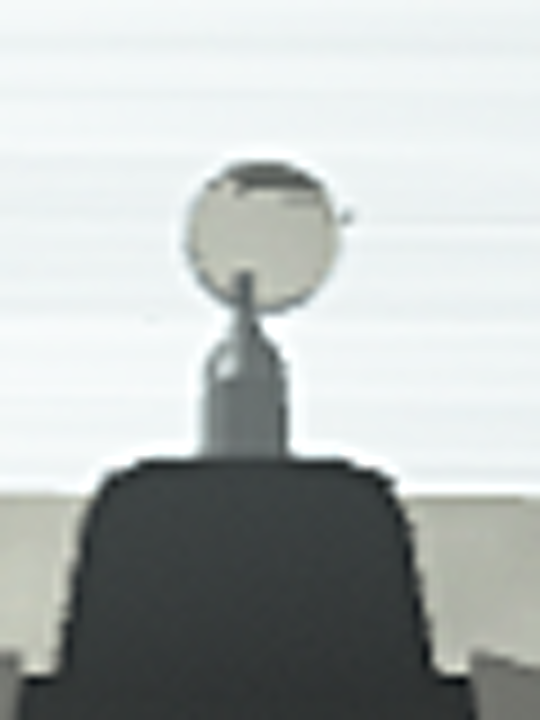

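Call:
send_rows(series=[[0,0.0015,0.015,0.001,-0.0045,0,1],[0,0,0.015,0.001,-0.0045,0,1],[0,0,0.01,0,0,0,1],[0,0,0,0,0,0,1],[0,0,0,0,0,0,1]])

```text
time: 19.62
tool_pos: [0.6282, -0.2641, 0.2481]
tool_rot: [-3.138, 0.001, 0.008]
contact_force: [-0.2, 0.3, -1.2]
opening: 0.0242
```

Run:
```python
from h import *
snap('wrist','w20.png',(225,150,285,230),9)
d=load('wrist')
B=(np.array([.6267,-.2623,.22]),R.from_euler('xyz',[-3.138,0,0.008]))
plan(*B); print(observe()['tool_pos'],observe()['tool_rot'])
```

```text
N 1 row [-0.0017, -0.0019, 0.0286, 0.0004, 0.0002, -0.0001] dist 0.0287 rot [ 0.  0. -0.]
[ 0.6284 -0.2643  0.2486] [-3.1384  0.0002  0.0079]
```

View pics/w20.png

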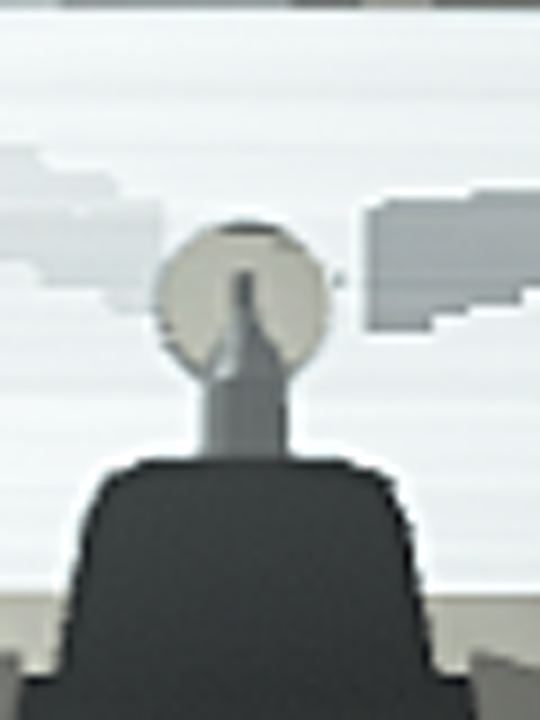

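Tip is centred over the hole (both at crop x≈243). Lowering in.

Call:
send_rows(series=[[0,0,0.008,0,0,0,1],[0,0,0.01,0,0,0,1],[0,0,0.01,0,0,0,1],[0,0,0.007,0,0,0,1],[0,0,0,0,0,0,1]])

```text
time: 20.08
tool_pos: [0.6269, -0.2635, 0.2091]
tool_rot: [-3.135, 0.006, 0.008]
contact_force: [-0.2, 0.3, -1.2]
opening: 0.0239
```

Call:
send_rows(series=[[0,0,0.01,0,0,0,1],[0,0,0.015,0,0,0,1],[0,0,0.015,0,0,0,1],[0,0,0.01,0,0,0,1],[0,0,0,0,0,0,1]])

```text
time: 20.5
tool_pos: [0.6267, -0.2632, 0.159]
tool_rot: [-3.135, 0.006, 0.008]
contact_force: [0.3, 0.7, -0.5]
opening: 0.0238
```

Run:
```python
from h import *
snap('wrist','w21.png',s=1.5)
print(observe()['tool_pos'],observe()['tool_rot'],observe()['contact_force'])
```

```text
[ 0.6273 -0.2636  0.1606] [-3.1361  0.0045  0.0078] [-0.2644  0.3573 -1.1832]
```

View pics/w21.png

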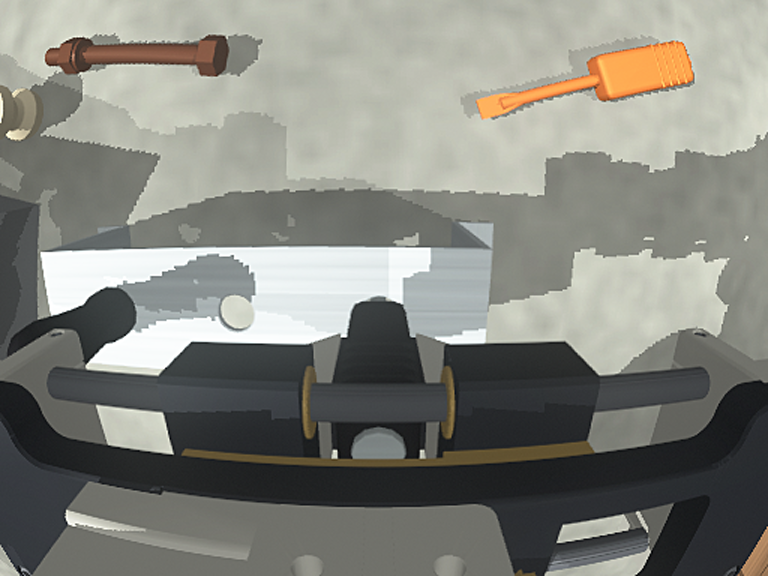

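Call:
send_rows(series=[[0,0,0.009,0,0,0,1],[0,0,0.008,0,0,0,1],[0,0,0.004,0,0,0,1],[0,0,0,0,0,0,1]])

```text
time: 20.88
tool_pos: [0.6272, -0.2634, 0.1396]
tool_rot: [-3.136, 0.004, 0.008]
contact_force: [-0.0, -0.6, -1.9]
opening: 0.0241
```

Call:
send_rows(series=[[0,0,0.0015,0,0,0,1],[0,0,0.001,0,0,0,1],[0,0,0,0,0,0,1]])

```text
time: 21.13
tool_pos: [0.6278, -0.2638, 0.1386]
tool_rot: [-3.137, 0.002, 0.008]
contact_force: [0.3, 0.4, -1.2]
opening: 0.0239
```

Call:
send_rows(series=[[0,0,0.0015,0,0,0,1],[0,0,0,0,0,0,1]])

```text
time: 21.3
tool_pos: [0.6277, -0.2637, 0.1369]
tool_rot: [-3.137, 0.002, 0.008]
contact_force: [-0.8, 0.1, -1.5]
opening: 0.0231
```

Call:
send_rows(series=[[0,0,0.001,0,0,0,1],[0,0,0,0,0,0,1]])

```text
time: 21.47
tool_pos: [0.6278, -0.2638, 0.1365]
tool_rot: [-3.138, 0.002, 0.008]
contact_force: [-1.5, -0.3, 2.0]
opening: 0.0238
```

Handle bottom is on the plate. Releasing.

Call:
send_rows(series=[[0,0,0,0,0,0,0.6],[0,0,0,0,0,0,0.4],[0,0,0,0,0,0,0.2],[0,0,0,0,0,0,0.1],[0,0,0,0,0,0,0]])

```text
time: 21.88
tool_pos: [0.6277, -0.2637, 0.1359]
tool_rot: [-3.137, 0.002, 0.008]
contact_force: [-0.5, 0.7, 0.0]
opening: 0.0524
```

Call:
send_rows(series=[[0,0,0,0,0,0,0],[0,0,0,0,0,0,0],[0,0,0,0,0,0,0],[0,0,-0.015,0,0,0,0],[0,0,-0.03,0,0,0,0]])

```text
time: 22.3
tool_pos: [0.6259, -0.2629, 0.177]
tool_rot: [-3.133, 0.01, 0.008]
contact_force: [0.4, -1.2, -0.3]
opening: 0.0858
```

Call:
send_rows(series=[[0,0,-0.04,0,0,0,0],[0,0,-0.04,0,0,0,0],[0,0,-0.04,0,0,0,0],[0,0,-0.02,0,0,0,0]])

```text
time: 22.63
tool_pos: [0.6288, -0.2648, 0.3273]
tool_rot: [-3.141, -0.005, 0.008]
contact_force: [1.0, -0.1, 1.2]
opening: 0.092
```

Call:
send_rows(series=[[-0.04,0,0,0,0,0,0],[-0.04,0,0,0,0,0,0],[-0.04,0,0,0,0,0,0],[0,0,0,0,0,0,0],[0,0,0,0,0,0,0]])

```text
time: 23.05
tool_pos: [0.5064, -0.2653, 0.322]
tool_rot: [-3.137, 0.002, 0.006]
contact_force: [0.2, -1.0, -0.2]
opening: 0.0919
```

Run:
```python
from h import *
print(observe()['tool_pos'],observe()['contact_force'])
snap('top','t22.png',(90,80,490,380),2);crop('top','t22c.png',(270,100,430,230),5);snap('scene','s22.png',s=1.5);snap('wrist','w22.png',s=1.5)
crop('top','t22d.png',(110,100,250,230),5)
```

```text
[ 0.5064 -0.2653  0.322 ] [ 0.2337 -0.9758 -0.2225]
```

View pics/t22.png

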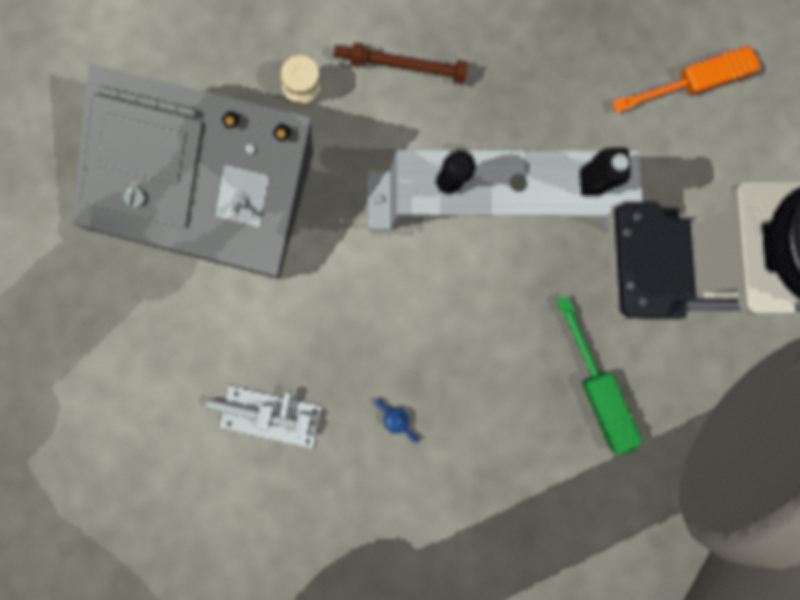

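View pics/w22.png

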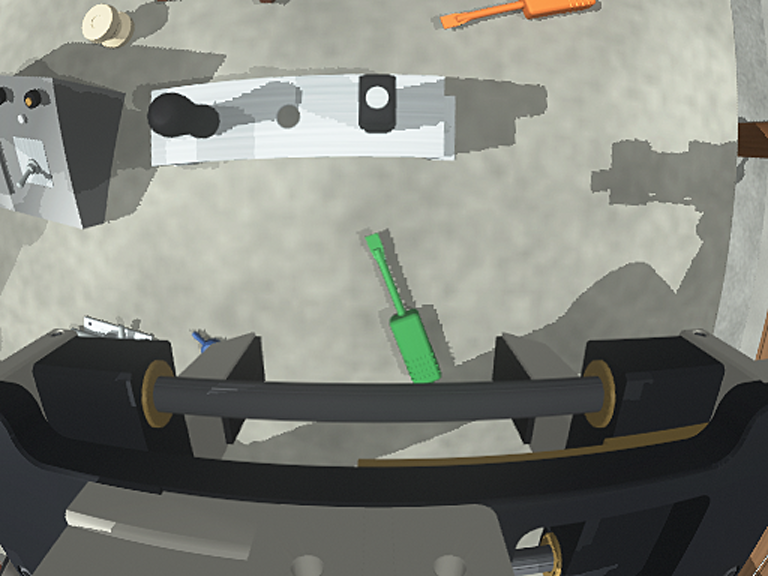

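View pics/s22.png

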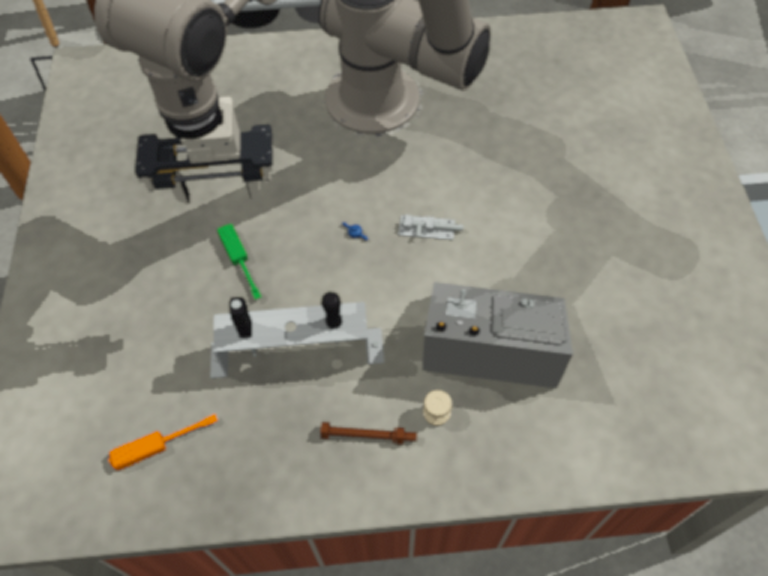

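View pics/t22d.png

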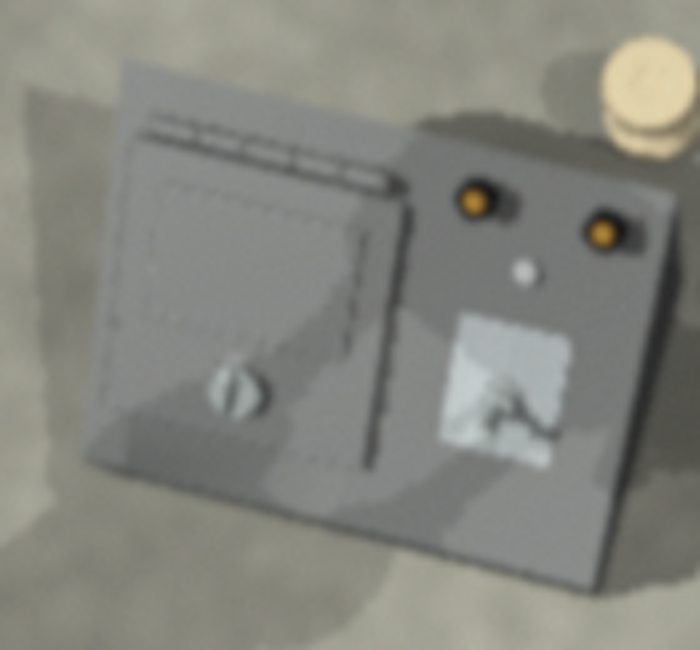

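```bash
python3 -c "
from cell import workorder
print(workorder.hand_in())"
```

```text
the job is handed in; nothing more can be done
None
```

The job is done and handed in at about 23 s: the cover is shut and locked, and the screwdriver is back upright in the rack hole it came from. No verdict came back.

- **Cover:** I pushed it flat with the closed fingers, about 11 N at the press point. Its tilt then measured 30.5° and 31.5° from the two cameras, against 30° for shut.
- **Screw:** I kept about 8–11 N on the bit, a little over the 10 N you gave, and turned it until the moment rose to about 0.25 N m at the stop. While finding the slot, before turning, the push briefly reached about 21 N. With the bit out, the slot points up the slope to within about 2°, as the cameras show it.
- **Screwdriver:** it stands in the -y hole, with its handle resting on the plate.
- **Everything else:** the last pictures show the toggle still off, and the bradawl, bolt, insulator, emitter and latch where they were.

The green and orange look-alikes were leaning in the first pictures and lie on the ledge now. They were already down at 5.8 s, before I went near the rack, and I never touched them.

The measured tool position and the wrist view disagreed by 2–4 mm at times. I used the wrist view to line up both the slot and the hole.

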